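# Pin the board holder's swing arm on its pivot

## Task

Secure the board holder's swing arm on its upright pivot pin: put the washer that fits over the pin, flat on the arm's boss, then push the spring cotter's straight leg through the pin's cross hole until its bow snaps over the pin. The pin is turned a little in its seat, so feel for the hole gently and do not force the leg. Leave washer and cotter home, let go, and do not swing the arm or disturb the other things on the bench.

Things in the scene. Friction and masses are not known exactly. Their poses are not given: they have to be found in the camera images.
- bracket: Pivot bracket bolted to the bench: grey foot 90 x 90 x 8 mm, pedestal 40 mm thick, upright steel pivot pin of 20 mm diameter, bevelled top 116 mm above the bench. The swing arm's round boss (40 mm diameter, top 90 mm above the bench) already sits on the pin. Origin: pin's axis at bench level; z up, x roughly along the pin's cross hole. The arm leaves about along +y.
- pin_hole (a point): Centre of the pin's cross hole, on the pin's axis, 101 mm above the bench; bracket's axes. The hole runs level through the pin, 20 mm long, 6 mm wide, 6.5 mm high, mouths countersunk sideways to 8 mm. The pin is turned in its seat (stiff, 0.2 N m): the hole points up to 0.4 rad to either side of x, not measured, to be seen or felt. Either end and either side for the bow will do.
- clip: Spring cotter (R clip) of round 5 mm steel wire, 116 mm long, 25 mm wide, 53 g, lying flat. Origin: point on the straight leg's axis that lies on the pin's axis when home; 2.5 mm above the bench as it lies. x along the leg to its tip, y to the bow's side, z up. The bow dips towards the leg at x = -13 and +13 mm, arches round the pin between, and flares out to x = +31, y = +14 mm.
- clip_bow (a joint): Spread of the cotter's bow, rad: 0 shut (loose, or home on the pin), about 0.11 over the pin's widest part. The bow's flare meets the pin when the origin is about 28 mm short of the pin's axis; spreading it takes a push of about 6 to 14 N, most at 20 to 12 mm short; then it snaps shut and pulls home. More than 22 N of contact between cotter and bracket or pin is forcing it.
- clip_eye (a point): Middle of the cotter's oval eye, x = -49, y = +10 mm in the cotter's frame, at mid height of the wire of the leg. The eye spans x = -70 to -28 mm and is coiled twice (10 mm thick, from 2.5 mm below to 7.5 mm above this point); its straight parallel sides (x = -58 to -40 mm, 25 mm apart outside) are the place to grip, across y, from above.
- clip_tip (a point): Round end of the cotter's straight leg: x = +45.5 mm, y = 0 in the cotter's frame.
- washer: Plain thick steel washer that fits the pin: 38 mm outside, bore 22 mm, 6 mm thick, about 36 g, lying flat on the bench. Origin: centre of its underside, z along its axis. On the boss its underside is 90 mm above the bench.
- swing_arm (a joint): Angle of the swing arm on its pin, rad: 0 when it points along the bracket's +y, growing anticlockwise from above; stiff to turn. Its bar is 24 mm wide, top 78 mm above the bench.
- board (a point): Middle of the circuit board on the swing arm, 205 mm from the pin's axis, 95 mm above the bench. Board 100 x 140 mm, its long side along the arm, on an aluminium plate 110 x 150 mm; parts on it reach 112 mm above the bench.
- small_washer: Bystander: smaller steel washer, 26 mm outside, bore 11 mm, 6 mm thick; does not go over the pin. Origin: centre of its underside.
- hex_key: Bystander: dark L-shaped hex key, 96 x 36 mm, 6 mm thick, lying flat. Origin: about the middle of its long arm, which lies along its x.
- solder_reel: Bystander: reel of solder standing on end, 62 mm diameter, 56 mm high. Origin: centre of its underside.
- flux_jar: Bystander: squat amber jar with a black lid, 50 mm diameter, 36 mm high. Origin: centre of its underside.
- screwdriver: Bystander: screwdriver with red handle, 170 mm long, lying along its x. Origin: about its middle, on the bench.
There are look-alikes about, which are no part of the job. Several things have the shape of the clip; the one meant has the colours described above. What is shaped like the washer but black is not meant.

How it is judged:
By the outcome, as a careful person would: the job done as asked, in the order asked, and still so for the second after the job is handed in, with the robot touching nothing.
It also fails if it takes over 72 s, if anything falls off the work surface, if the arm or the gripper's body presses on something with over 40 N, if the wrist force passes 120 N, or if a joint passes its speed limit or range.

## Robot

A 7-joint arm with a two-finger parallel gripper is mounted at the origin on the work surface. World frame = base frame: x ahead of the robot, y to its left, z up, the work surface at z = 0. Lengths are in m, angles in rad, forces in N, time in s.
With the tool pointing down it reaches from about 0.425 to 0.95 m from the base axis. Payload 4.7 kg.
Tool frame: the origin (TCP) lies on the centre line of the jaws, within the pads' length; the fingertips stand 22 mm ahead of it and the grasp point (between the pads) lies 3 mm ahead of it; z points along the fingers, y is the line along which they close (so a half turn about z gives the same grasp; the last joint's range is limited). The gripper opens to 87 mm and grips with 3 to 60 N. Pads are 19 mm wide; open, the fingers measure 117 mm over their backs; the gripper's body (75 mm by 190 mm) begins 51 mm behind the grasp point.
Start: joints at [1.301, 0.469, -0.049, 1.532, 0.024, 1.141, -0.082], TCP at [0.161, -0.656, 0.21] pointing down, gripper open.
Joint ranges: [-2.59, 2.59], [-0.33, 1.99], [-1.39, 1.29], [0.1, 2.45], [-1.04, 4.18], [0.21, 1.99], [-2.66, 2.66]. Speed limits (rad/s): [2.57, 2.57, 3.14, 3.14, 3.14, 3.14, 3.14].

## Interface

Orientations are given as a rotation vector (axis times angle).
In Python, from rig import * gives the robot as it stands. The module is installed in compiled form; this text tells all that it offers.
- The arm moves only by the shell command python3 -m inch [OPENING] [FORCE], which reads ROWS from standard input. ROWS is a JSON object whose key "motion" holds a list of rows, 1 to 5 of them, each of 6 numbers: dx, dy, dz in shares of the most that a row can go, 1 being 62.5 mm, then a rotation vector rx, ry, rz in units of 0.1 rad; each row shifts and turns the commanded pose from where the row before left it, along the tool's axes as they then stand; what a row does not reach is not made up. A row lasts 1/8 s, in which the tool goes at most 0.0625 m and 0.188 rad, less where a joint would pass 70% of its speed; a pose out of reach is approached as far as the arm can. OPENING is the finger opening in m, set as the command begins (- or left out keeps the last). The fingers move at their own pace and stop on an object; FORCE is the grip in N (left out, the last holds). Time passes only in rows, so rows that do not move let the fingers close. It prints the time, the measured TCP pose, the force, the opening and the grip force at its end. Input that does not fit is refused with a message, and nothing moves.
- get_state(): the state, without advancing time (a new reading comes with each control period).
- snapshot(name): name is "scene" or "top" or "wrist"; returns the picture (480x640x3 uint8, red, green, blue); there is no depth.
- get_calibration(name): a dict with "fx", "fy", "cx", "cy" (pixels), "world_from_camera" (4x4, takes a point from camera to world coordinates). Camera axes: x right, y down, z forward; pixel columns grow to the right and rows downward; lengths in m; the calibration is good to about 2 mm. The wrist camera is an equidistant fisheye: a pixel r from the principal point sees the ray r / f radians off the axis. A picture is of the moment at which its call begins: read the wrist's pose just before it. get_calibration takes no time and is no camera call; for the wrist camera it gives the pose at the moment of the call.
- finish_job(): hands the job in; it is judged then, once.
Trained networks look in the newest picture that a camera, given by its name, has taken for a name from the list of things; names that differ only in an ending like _2 or _b are one class to them, and where a whole thing is asked for, a point or a joint stands for the part that bears it (a point fixed in the world has none). Each returns a list of dicts, best first, with "conf" (0 to 1); they miss things now and then, are a little off and sometimes report something else, mostly with a low value. They report only what shows in the picture. A call takes as long as a camera call. They do not tell look-alikes from the thing itself.
- recognise(camera, thing): "centre" ([column, row] in pixels, amid what is visible of it).
The state is a dict: "time": time; "q": joint angles; "qd": joint speeds; "effort": joint torques, N m; "ee_pos": TCP position; "tcp_rot": TCP orientation; "wrist_force": force on the tool from outside, world axes, zero at the start; "ft_torque": the same for the moment, N m; "grip_width": finger opening in m; "finger_force": force on a finger pad.
Only numpy, scipy, OpenCV 4.12 (cv2) and the standard library are available. Lean on these libraries where they do the work, as an engineer would, in place of code of your own. Each camera call takes 0.05 s, during which the arm holds its last target. There are 200 camera calls.

## Working session

There is one attempt and no reset: what is moved stays moved. The work goes in short steps, Python scripts to look and compute and a shell command to move; the robot and the scene stay as the last step left them, time stands still between calls to the robot, and variables do not carry over. Pictures are saved under pics/ and viewed, at most 10 in all, crops included, and the job is handed in when it is done.

```bash
mkdir -p pics; cat > h.py <<'E'
from rig import *
import numpy as np, cv2
from scipy.spatial.transform import Rotation as R
def ray(cam,px,C=None):
    C=C or get_calibration(cam); T=np.array(C["world_from_camera"])
    u=(px[0]-C["cx"])/C["fx"]; v=(px[1]-C["cy"])/C["fy"]
    if cam=="wrist":
        r=np.hypot(u,v); d=np.array([u/r*np.sin(r),v/r*np.sin(r),np.cos(r)]) if r>1e-9 else np.array([0,0,1.])
    else: d=np.array([u,v,1.])
    return T[:3,3],T[:3,:3]@d
def atz(cam,px,z,C=None):
    o,d=ray(cam,px,C); return (o+d*(z-o[2])/d[2]).round(4)
def proj(cam,P,C=None):
    C=C or get_calibration(cam); T=np.array(C["world_from_camera"])
    p=T[:3,:3].T@(np.array(P)-T[:3,3])
    if cam=="wrist":
        r=np.hypot(p[0],p[1]); t=np.arctan2(r,p[2]); return np.array([C["cx"]+C["fx"]*t*p[0]/r,C["cy"]+C["fy"]*t*p[1]/r])
    return np.array([C["cx"]+C["fx"]*p[0]/p[2],C["cy"]+C["fy"]*p[1]/p[2]])
def snap(cam,name):
    im=snapshot(cam); cv2.imwrite(f"pics/{name}.png",im[:,:,::-1]); return im
E
python3 - <<'E'
from h import *
snap("top","top0"); snap("scene","scene0")
for c in ("top","scene"):
    C=get_calibration(c); print(c,C["fx"],np.array(C["world_from_camera"]).round(3).tolist())
Z=dict(bracket=.1,pin_hole=.101,clip=.0025,clip_eye=.0025,clip_tip=.0025,washer=.006,board=.095,small_washer=.006,hex_key=.006,solder_reel=.056,flux_jar=.036,screwdriver=.01)
for t in Z:
    for r in recognise("top",t): print(t,round(r["conf"],2),np.round(r["centre"]),atz("top",r["centre"],Z[t]))
print(get_state())
E
```

```text
top 537.4543225870734 [[-0.014, -0.994, 0.109, 0.5], [-1.0, 0.013, -0.011, -0.038], [0.009, -0.109, -0.994, 1.108], [0.0, 0.0, 0.0, 1.0]]
scene 525.4926773961189 [[0.875, 0.326, -0.358, 1.019], [0.484, -0.555, 0.677, -0.856], [0.022, -0.765, -0.643, 0.854], [0.0, 0.0, 0.0, 1.0]]
bracket 0.92 [147. 247.] [0.5856 0.2782 0.1   ]
bracket 0.17 [134. 237.] [0.6038 0.3029 0.1   ]
pin_hole 0.9 [149. 246.] [0.5875 0.2744 0.101 ]
pin_hole 0.66 [390. 310.] [ 0.4609 -0.1753  0.101 ]
pin_hole 0.5 [352. 179.] [ 0.709  -0.1105  0.101 ]
pin_hole 0.2 [433. 170.] [ 0.7244 -0.2647  0.101 ]
clip 0.84 [390. 304.] [ 0.4698 -0.1895  0.0025]
clip 0.58 [447. 298.] [ 0.4809 -0.3071  0.0025]
clip_eye 0.58 [447. 298.] [ 0.4801 -0.3056  0.0025]
clip_eye 0.51 [390. 294.] [ 0.4909 -0.1907  0.0025]
clip_eye 0.44 [134. 237.] [0.6149 0.3354 0.0025]
clip_tip 0.88 [445. 296.] [ 0.4849 -0.3017  0.0025]
clip_tip 0.57 [394. 305.] [ 0.4683 -0.1976  0.0025]
washer 0.56 [332. 261.] [ 0.5584 -0.072   0.006 ]
washer 0.43 [327. 313.] [ 0.4535 -0.0607  0.006 ]
board 0.79 [134. 236.] [0.6064 0.3046 0.095 ]
small_washer 0.73 [147.
[... 336 characters left out ...]
   0.01  ]
{'time': 0.7, 'q': array([ 1.30108082,  0.46857033, -0.04860488,  1.53248821,  0.02409305,
        1.14097287, -0.08227143]), 'qd': array([ 0.00019932, -0.00063457, -0.00045264,  0.00052872,  0.00044702,
        0.00077958, -0.00034044]), 'effort': array([-8.28967059e-04, -5.07680762e+01, -8.07933463e-02, -2.36406720e+01,
       -6.11758651e-02,  3.10131640e-02,  3.39503879e-05]), 'ee_pos': array([ 0.1610435 , -0.65554294,  0.20989789]), 'tcp_rot': array([3.11870390e+00, 3.77404328e-01, 1.09721643e-04]), 'wrist_force': array([-0.04131457, -0.10917741,  1.0955251 ]), 'ft_torque': array([-0.0110666 , -0.02361432,  0.02807109]), 'finger_force': 0.0, 'grip_width': 0.08732272509080846}
```

View pics/top0.png

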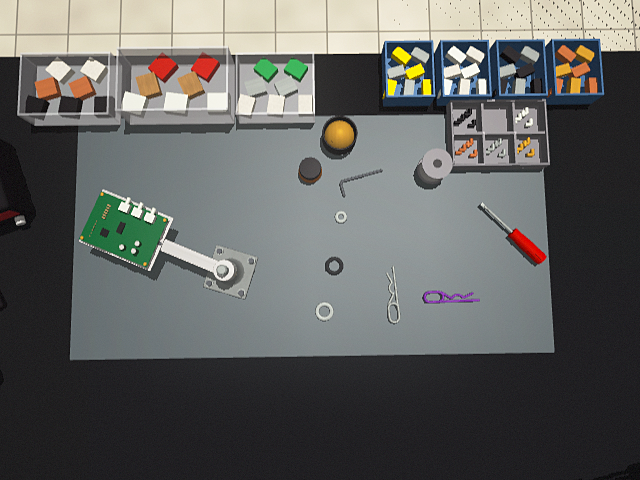

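View pics/scene0.png

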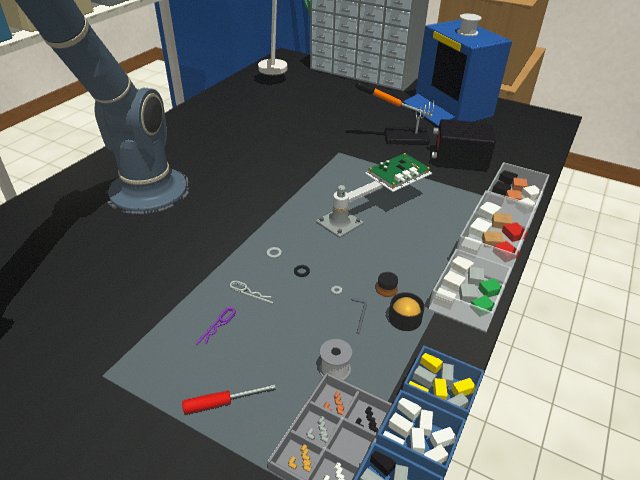

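The top view shows the steel washer at about (324,312) and the black look-alike at (334,266). The steel clip is at (393,295), eye at the bottom and tip up; the purple one is a look-alike. The pin is at about (225,268). The scene view agrees. I'll measure these more precisely next.

```bash
python3 - <<'E'
from h import *
im=cv2.imread("pics/top0.png")
a=cv2.resize(im[250:340,300:420],None,fx=5,fy=5,interpolation=cv2.INTER_CUBIC)
b=cv2.resize(im[235:305,180:265],None,fx=5,fy=5,interpolation=cv2.INTER_CUBIC)
H=max(a.shape[0],b.shape[0]); 
b=cv2.resize(b,(200*2//2*1,int(b.shape[0]*200/b.shape[1])))
c=np.zeros((450,800,3),np.uint8); c[:450,:600]=a; c[:b.shape[0],600:]=b
cv2.imwrite("pics/crop1.png",c)
g=im[295:330,308:342].astype(float).min(2); bg=np.median(g); m=(g>bg+30).astype(np.uint8)
n,l,s,ce=cv2.connectedComponentsWithStats(m); k=1+np.argmax(s[1:,4]); p=ce[k]+[308,295]; print("washer",p,s[k],atz("top",p,.006))
g=im[255:335,375:412].astype(float).min(2); bg=np.median(g); m=(g>bg+30).astype(np.uint8)
ys,xs=np.nonzero(m); print("clip bbox",xs.min()+375,xs.max()+375,ys.min()+255,ys.max()+255)
for r in range(0,80,4): print(r+255,[int(x)+375 for x in np.nonzero(m[r])[0]])
p=(225,267.5); print("pin top",atz("top",p,.116))
E
```

```text
washer [324.08695652 310.81884058] [  8   7  17  18 138] [ 0.4579 -0.0542  0.006 ]
clip bbox 387 399 266 322
255 []
259 []
263 []
267 [393]
271 [393]
275 [388, 394]
279 [390, 394]
283 [391, 395]
287 [389, 395, 396]
291 [390, 391, 396]
295 [392, 393, 396]
299 [390, 391, 397]
303 [390, 392, 393, 394, 395, 397]
307 [388, 398]
311 [389, 399]
315 [389, 399]
319 [390, 398, 399]
323 []
327 []
331 []
pin top [0.5437 0.1287 0.116 ]
```

View pics/crop1.png

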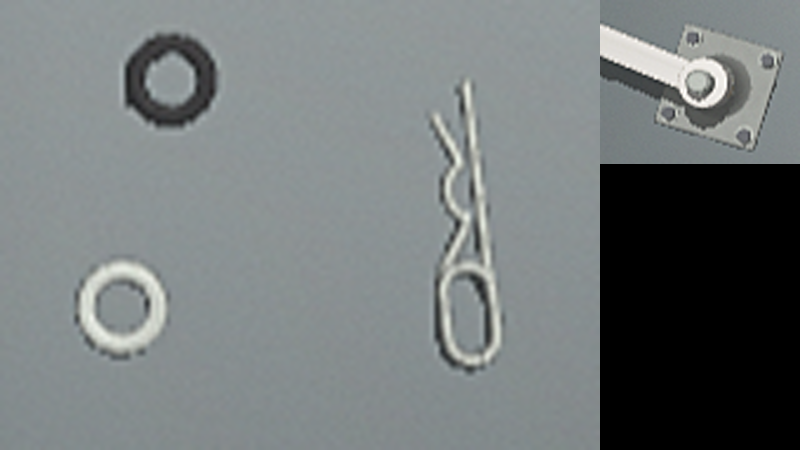

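The close-up shows the clip's straight leg on the right (world −y), its bow on the left and its tip pointing to world +x. The washer and pin can be seen clearly. I'll move above the washer.

Units first: shifts go in shares of 62.5 mm and turns go in units of 0.1 rad. So -0.0428 m is -0.6848, 0.036 m is 0.576.

```bash
echo '{"motion": [[0.576, -0.6848, 0, 0, 0, 0], [0.576, -0.6848, 0, 0, 0, 0], [0.576, -0.6848, 0, 0, 0, 0], [0.576, -0.6848, 0, 0, 0, 0], [0.576, -0.6848, 0, 0, 0, 0]]}' | python3 -m inch 0.087 20
echo '{"motion": [[0.576, -0.6848, 0, 0, 0, 0], [0.576, -0.6848, 0, 0, 0, 0], [0.576, -0.6848, 0, 0, 0, 0], [0.576, -0.6848, 0, 0, 0, 0], [0.576, -0.6848, 0, 0, 0, 0]]}' | python3 -m inch
echo '{"motion": [[0.576, -0.6848, 0, 0, 0, 0], [0.576, -0.6848, 0, 0, 0, 0], [0, 0, 0, 0, 0, 0]]}' | python3 -m inch
python3 - <<'E'
from h import *
C=get_calibration("wrist"); im=snap("wrist","w0"); 
print(C["fx"],np.array(C["world_from_camera"]).round(3).tolist()); s=get_state(); print(s["ee_pos"],s["tcp_rot"],s["wrist_force"])
for n,P in dict(washer=[.4579,-.0542,.006],pin=[.5437,.1287,.116],eye=[.456,-.186,.0025]).items(): print(n,proj("wrist",P,C).round())
print(recognise("wrist","washer"))
E
```

```text
time: 1.32
ee_pos: [0.2856, -0.4032, 0.2102]
tcp_rot: [3.118, 0.377, 0.001]
wrist_force: [0.6, 0.3, -0.1]
grip_width: 0.0872
finger_force: 0.0
time: 1.95
ee_pos: [0.4093, -0.1525, 0.2104]
tcp_rot: [3.118, 0.377, 0.002]
wrist_force: [1.1, -0.7, 0.0]
grip_width: 0.087
finger_force: 0.0
time: 2.33
ee_pos: [0.4597, -0.0491, 0.2104]
tcp_rot: [-3.116, -0.391, -0.003]
wrist_force: [-0.3, -0.7, -0.0]
grip_width: 0.0872
finger_force: 0.0
371.64829954431775 [[0.246, -0.932, -0.265, 0.531], [-0.969, -0.237, -0.066, -0.031], [-0.001, 0.273, -0.962, 0.386], [0.0, 0.0, 0.0, 1.0]]
[ 0.45858497 -0.05202325  0.21003913] [-3.11793812e+00 -3.84315458e-01 -7.53907613e-04] [-0.20480433 -0.62296345  0.41113551]
washer [324. 216.]
pin [126.  87.]
eye [438. 246.]
[{'centre': [372.0, 125.3], 'conf': 0.97}, {'centre': [324.0, 206.3], 'conf': 0.81}]
```

View pics/w0.png

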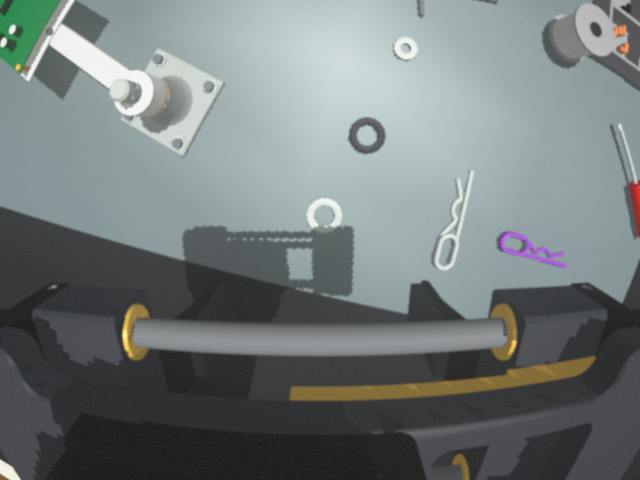

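The wrist view shows the washer at (324,214), which matches the prediction (324,216). The clip's eye is at (446,251), its tip at (471,171), and the pin top at about (122,89). I'll grasp the washer.

```bash
python3 - <<'E'
from h import *
for n,p,z in (("eye",(446,251),.0075),("tip",(471,171),.0025),("pin",(122,89),.116),("washer",(324,214),.006)): print(n,atz("wrist",p,z))
E
echo '{"motion": [[0, 0.032, 0.96, 0, 0, 0], [0, 0, 0.96, 0, 0, 0], [0, 0, 0.8, 0, 0, 0], [0, 0, 0.256, 0, 0, 0], [0, 0, 0, 0, 0, 0]]}' | python3 -m inch
echo '{"motion": [[0, 0, 0, 0, 0, 0], [0, 0, 0, 0, 0, 0], [0, 0, 0, 0, 0, 0], [0, 0, 0, 0, 0, 0], [0, 0, 0, 0, 0, 0]]}' | python3 -m inch 0.03 20
```

```text
eye [ 0.4511 -0.1995  0.0075]
tip [ 0.5433 -0.202   0.0025]
pin [0.5411 0.1257 0.116 ]
washer [ 0.4576 -0.0587  0.006 ]
time: 3.05
ee_pos: [0.4584, -0.0566, 0.0238]
tcp_rot: [3.119, 0.375, -0.002]
wrist_force: [0.4, -0.5, 0.9]
grip_width: 0.0872
finger_force: 0.0
time: 3.68
ee_pos: [0.4586, -0.0557, 0.024]
tcp_rot: [3.119, 0.377, 0.0]
wrist_force: [0.2, -0.7, -0.5]
grip_width: 0.0448
finger_force: 0.0
```

```bash
echo '{"motion": [[0, 0, 0, 0, 0, 0], [0, 0, 0, 0, 0, 0], [0, 0, 0, 0, 0, 0]]}' | python3 -m inch
echo '{"motion": [[0, 0, -0.8, 0, 0, 0], [0, 0, -0.96, 0, 0, 0], [0, 0, -0.96, 0, 0, 0], [0, 0, 0, 0, 0, 0]]}' | python3 -m inch
python3 - <<'E'
from h import *
im=cv2.imread("pics/top0.png"); print(atz("top",(222.1,269.8),.116),atz("top",(180+103/2.353,235+85/2.353),.09))
C=get_calibration("wrist"); im=snap("wrist","w1")
p=proj("wrist",[.541,.127,.116],C); q=proj("wrist",[.541,.127,.09],C); print(p,q,get_state()["ee_pos"],get_state()["tcp_rot"])
u,v=p.astype(int); u0=max(0,u-60);v0=max(0,v-60); print(u0,v0)
a=cv2.resize(im[v0:v0+120,u0:u0+120,::-1],(600,600),interpolation=cv2.INTER_CUBIC); cv2.imwrite("pics/w1c.png",a)
E
```

```text
time: 4.05
ee_pos: [0.4585, -0.0557, 0.0238]
tcp_rot: [3.119, 0.377, -0.0]
wrist_force: [-0.1, 0.4, 0.6]
grip_width: 0.0304
finger_force: 0.0
time: 4.55
ee_pos: [0.4619, -0.0557, 0.1985]
tcp_rot: [3.115, 0.376, 0.016]
wrist_force: [-0.1, 0.1, -0.4]
grip_width: 0.0298
finger_force: 0.0
[0.5396 0.134  0.116 ] [0.5381 0.1353 0.09  ]
[110.25940158  93.76715572] [126.00116451  96.79846426] [ 0.45978645 -0.05584568  0.19589868] [3.1168532  0.37655866 0.00715293]
50 33
```

View pics/w1c.png

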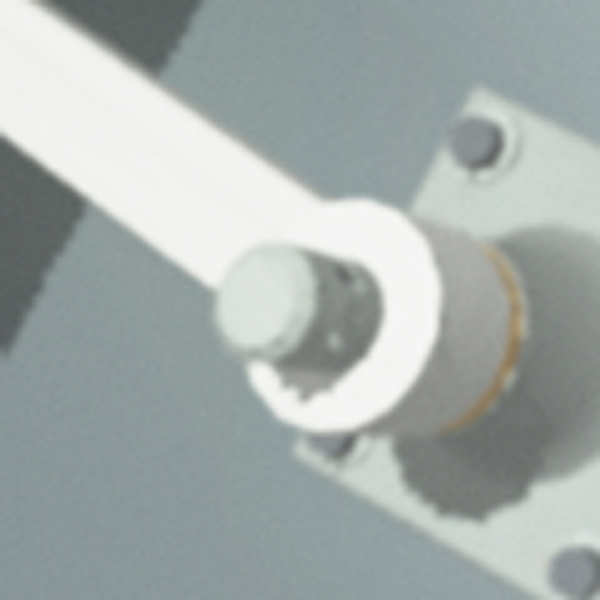

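The crop shows the pin's top face at full-image pixel (103,93). The grip closed to 0.030 m with no force, so the washer wasn't caught. I'll look at it.

```bash
python3 - <<'E'
from h import *
C=get_calibration("wrist"); snapshot("wrist"); r=recognise("wrist","washer"); print([(x["centre"],x["conf"],atz("wrist",x["centre"],.006,C)) for x in r])
print(atz("wrist",(103.5,93),.116,C), get_state()["finger_force"],get_state()["grip_width"])
im=cv2.imread("pics/w1.png"); cv2.imwrite("pics/w1b.png",cv2.resize(im[150:450,200:500],(600,600)))
E
```

```text
[([369.2, 129.6], 0.76, array([ 0.5556, -0.0828,  0.006 ])), ([320.6, 205.8], 0.6, array([ 0.4703, -0.0549,  0.006 ]))]
[0.5383 0.1315 0.116 ] 0.0 0.029781184564226303
```

View pics/w1b.png

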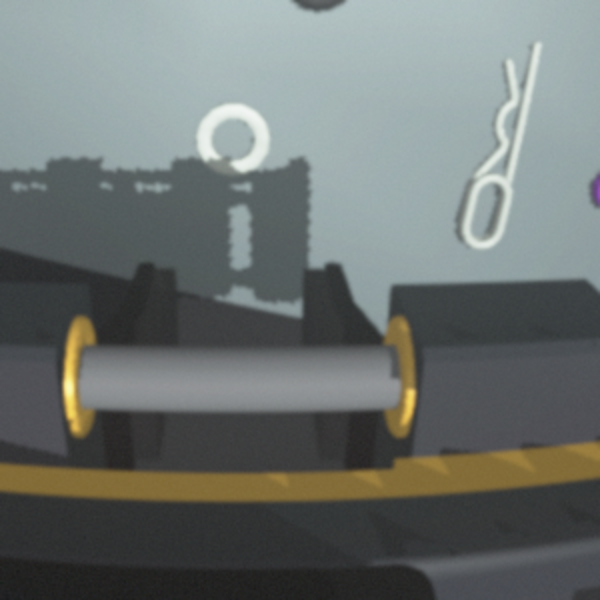

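The crop shows the washer still on the bench at full-image (317,219). I need to compare its position with the TCP.

```bash
python3 - <<'E'
from h import *
C=get_calibration("wrist"); s=get_state(); r=R.from_rotvec(s["tcp_rot"]); print(r.as_matrix().round(3).tolist(), s["ee_pos"])
print("washer",atz("wrist",(317,219),.006,C)); tip=s["ee_pos"]+r.apply([0,0,.022]); print("tip",tip,proj("wrist",tip,C))
for y in(.015,-.015): print(proj("wrist",s["ee_pos"]+r.apply([0,y,.022]),C))
E
```

```text
[[0.971, 0.238, -0.002], [0.238, -0.971, -0.0], [-0.002, -0.0, -1.0]] [ 0.45758768 -0.05581049  0.19301833]
washer [ 0.4536 -0.0542  0.006 ]
tip [ 0.45754832 -0.0558132   0.17101837] [319.57871288 274.62100557]
[346.02911813 274.55513261]
[293.12730401 274.58478839]
```

Scaled: 0.06 m is 0.96, 0.03 m is 0.48.

```bash
echo '{"motion": [[0, 0, 0.96, 0, 0, 0], [0, 0, 0.96, 0, 0, 0], [0, 0, 0.48, 0, 0, 0], [0, 0, 0, 0, 0, 0]]}' | python3 -m inch 0.06
python3 - <<'E'
from h import *
C=get_calibration("wrist"); im=snap("wrist","w2"); s=get_state(); r=R.from_rotvec(s["tcp_rot"]); print(s["ee_pos"],s["grip_width"])
for y in(.03,0,-.03): print(proj("wrist",s["ee_pos"]+r.apply([0,y,.022]),C))
for P in ([.4579,-.0542,.006],[.4536,-.0542,.006]): print(proj("wrist",P,C))
cv2.imwrite("pics/w2c.png",cv2.resize(im[180:380,200:440,::-1],(720,600),interpolation=cv2.INTER_CUBIC))
E
```

```text
time: 5.2
ee_pos: [0.455, -0.0551, 0.0405]
tcp_rot: [-3.116, -0.379, 0.014]
wrist_force: [-0.3, 0.3, 0.6]
grip_width: 0.0577
finger_force: 0.0
[ 0.45698546 -0.05520162  0.04235034] 0.05845170800313517
[373.80175004 272.3045589 ]
[320.58138823 272.49219006]
[267.33830759 272.29496957]
[319.4130783  262.02330847]
[317.69801709 268.60309093]
```

View pics/w2c.png

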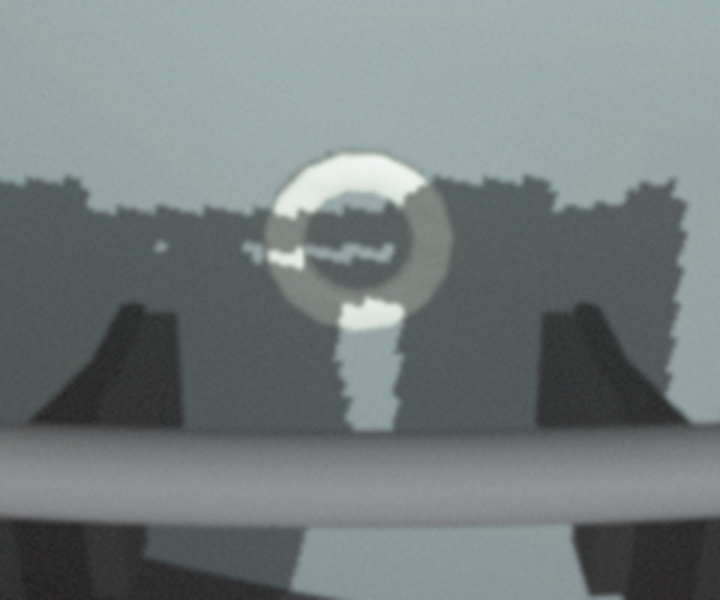

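The washer is at full-image (320,260), so it hasn't moved and lines up with the TCP. The fingertips show at row 281 and below, columns 260 and 380. I'll check what tip offset that means.

```bash
python3 - <<'E'
from h import *
C=get_calibration("wrist"); s=get_state(); r=R.from_rotvec(s["tcp_rot"])
print("washer",atz("wrist",(320,260),.006,C))
for x in(-.0095,0,.0095):
  for z in (-.02,-.01,0,.01,.022): print(x,z,proj("wrist",s["ee_pos"]+r.apply([x,.03,z]),C).round(1))
E
```

```text
washer [ 0.4607 -0.0545  0.006 ]
-0.0095 -0.02 [382.7 323.9]
-0.0095 -0.01 [379.7 314.6]
-0.0095 0 [376.8 306. ]
-0.0095 0.01 [374.3 298.2]
-0.0095 0.022 [371.4 289.7]
0 -0.02 [384.1 306. ]
0 -0.01 [380.8 297.3]
0 0 [377.9 289.4]
0 0.01 [375.2 282.2]
0 0.022 [372.2 274.4]
0.0095 -0.02 [385.4 287.2]
0.0095 -0.01 [382.  279.3]
0.0095 0 [378.8 272.1]
0.0095 0.01 [376.  265.6]
0.0095 0.022 [372.9 258.6]
```

```bash
echo '{"motion": [[0.032, 0, 0.288, 0, 0, 0], [0, 0, 0, 0, 0, 0]]}' | python3 -m inch
echo '{"motion": [[0, 0, 0.032, 0, 0, 0], [0, 0, 0, 0, 0, 0]]}' | python3 -m inch
echo '{"motion": [[0, 0, 0.032, 0, 0, 0], [0, 0, 0, 0, 0, 0]]}' | python3 -m inch
python3 - <<'E'
from h import *
C=get_calibration("wrist"); im=snap("wrist","w3"); s=get_state(); print(s["ee_pos"],s["wrist_force"],s["grip_width"])
cv2.imwrite("pics/w3c.png",cv2.resize(im[200:360,220:420,::-1],(750,600),interpolation=cv2.INTER_CUBIC))
E
```

```text
time: 5.5
ee_pos: [0.4606, -0.0551, 0.0263]
tcp_rot: [3.119, 0.378, -0.0]
wrist_force: [0.5, 0.0, -0.2]
grip_width: 0.0599
finger_force: 0.0
time: 5.75
ee_pos: [0.461, -0.0553, 0.0246]
tcp_rot: [3.118, 0.377, 0.002]
wrist_force: [0.3, 0.2, -0.1]
grip_width: 0.0599
finger_force: 0.0
time: 6.0
ee_pos: [0.4605, -0.0553, 0.0219]
tcp_rot: [3.119, 0.377, 0.0]
wrist_force: [0.1, -0.0, 0.6]
grip_width: 0.0602
finger_force: 0.0
[ 0.46048332 -0.0552333   0.02190843] [ 0.19324899 -0.07429683 -0.49650271] 0.06012858308655183
```

View pics/w3c.png

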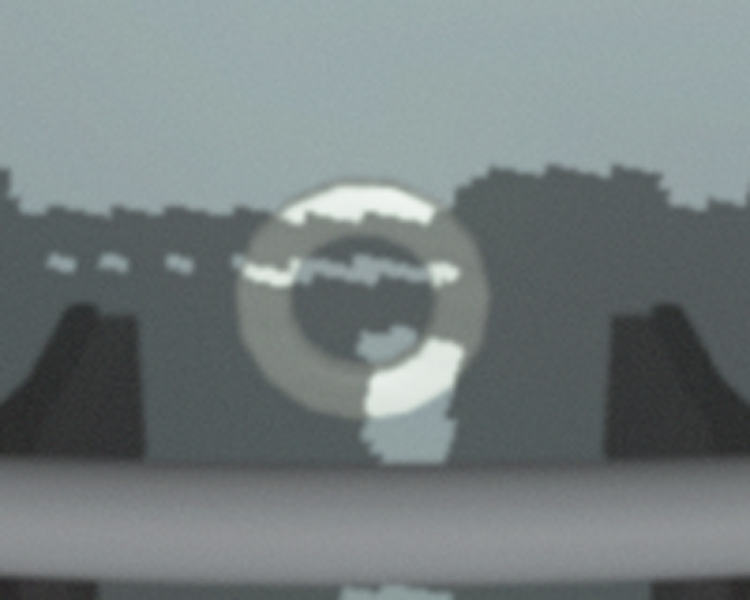

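Both fingertips still look nearer the camera than the washer: 2.05 px/mm against 1.75, or about 30 mm higher. So the tips stand well behind where the description puts them. I'll feel for the bench in small steps.

```bash
echo '{"motion": [[0, 0, 0.128, 0, 0, 0], [0, 0, 0, 0, 0, 0]]}' | python3 -m inch | egrep 'pos|wrist'
echo '{"motion": [[0, 0, 0.096, 0, 0, 0], [0, 0, 0, 0, 0, 0]]}' | python3 -m inch| egrep 'pos|wrist'
echo '{"motion": [[0, 0, 0.048, 0, 0, 0], [0, 0, 0, 0, 0, 0]]}' | python3 -m inch| egrep 'pos|wrist'
```

```text
ee_pos: [0.4598, -0.0552, 0.0131]
wrist_force: [-0.1, -1.1, -0.4]
ee_pos: [0.4601, -0.0552, 0.0073]
wrist_force: [-0.4, 0.1, -0.2]
ee_pos: [0.4604, -0.0552, 0.0047]
wrist_force: [-0.6, -0.6, 1.2]
```

```bash
for i in 1; do echo '{"motion": [[0, 0, 0.048, 0, 0, 0], [0, 0, 0, 0, 0, 0]]}' | python3 -m inch | egrep 'pos|wrist'
echo '{"motion": [[0, 0, 0.048, 0, 0, 0], [0, 0, 0, 0, 0, 0]]}' | python3 -m inch| egrep 'pos|wrist'
echo '{"motion": [[0, 0, 0.032, 0, 0, 0], [0, 0, 0, 0, 0, 0]]}' | python3 -m inch| egrep 'pos|wrist'; done
python3 - <<'E'
from h import *
C=get_calibration("wrist"); im=snap("wrist","w4")
g=im[270,:,:].min(1); 
for row in (270,285,295,305): print(row,''.join('%4d'%v for v in im[row,230:410:4].min(1)))
E
```

```text
ee_pos: [0.4603, -0.0552, 0.0017]
wrist_force: [0.1, 0.4, -0.3]
ee_pos: [0.4603, -0.0552, -0.0014]
wrist_force: [0.1, -0.6, -0.2]
ee_pos: [0.4604, -0.0552, -0.0033]
wrist_force: [1.0, -0.1, 0.7]
270   83  84  84  83  85  87  86  85  84  87  86  84  86  86  87  90 118 126 132 132 130 132 129 129 130 130 128 117  94  89  86  88  88  89  88  89  85  86  84  85  84  86  85  84  82
285   85  78  47  50  58  57  58  84  83  85  82  85  85 125 136 212 229 220  96  89  90 104 121  84  89  96 211 166 160 209 170  85  87  86  86  85  84  83  77  55  57  50  49  51  83
295   62  48  43  56  52  51  53  78  83  84  83  85 106 128 126 127 111  85  85  86  85  85  85  86  85  88  83 110 126 127 127 102  86  84  86  83  83  84  70  53  55  55  48  45  43
305   44  50  50  54  54  50  51  74  84  82  84  84  90 127 125 126 121  87  87  86  87  86  87  84 144 150 146 175 218 222 222  96  84  84  86  83  84  83  60  53  49  50  52  54  43
```

```bash
echo '{"motion": [[0.016, 0, 0.032, 0, 0, 0], [0, 0, 0, 0, 0, 0]]}' | python3 -m inch | egrep 'pos|wrist'
echo '{"motion": [[0, 0, 0.032, 0, 0, 0], [0, 0, 0, 0, 0, 0]]}' | python3 -m inch| egrep 'pos|wrist'
echo '{"motion": [[0, 0, 0.024, 0, 0, 0], [0, 0, 0, 0, 0, 0]]}' | python3 -m inch| egrep 'pos|wrist'
```

```text
ee_pos: [0.4615, -0.0549, -0.0053]
wrist_force: [-0.4, -0.1, -0.4]
ee_pos: [0.4613, -0.055, -0.0073]
wrist_force: [-0.3, -0.4, 0.1]
ee_pos: [0.4614, -0.055, -0.0087]
wrist_force: [0.1, -0.3, 0.2]
```

```bash
echo '{"motion": [[0, 0, 0.024, 0, 0, 0], [0, 0, 0, 0, 0, 0]]}' | python3 -m inch | egrep 'pos|wrist'
echo '{"motion": [[0, 0, 0.016, 0, 0, 0], [0, 0, 0, 0, 0, 0]]}' | python3 -m inch| egrep 'pos|wrist'
python3 - <<'E'
from h import *
im=snap("wrist","w5")
for row in (285,300,310): 
  g=im[row].min(1); print(row,''.join('%4d'%v for v in g[230:410:4]))
E
```

```text
ee_pos: [0.4614, -0.055, -0.0103]
wrist_force: [-0.4, -0.7, 0.6]
ee_pos: [0.4614, -0.055, -0.0112]
wrist_force: [-0.4, 0.5, 0.5]
285   85  87  49  48  52  61  66  86  86  84  95 115  97  90 127 223 227 219 210 170 208 226 217 207 169 135 229 228 227 177 148 134  87  87  86  88  85  86  78  59  54  48  48  51  82
300   47  45  51  54  57  55  57  78  85  86  83  86 118 125 127 125 113  85  87  83  86  84  87  88  87  87  89 117 125 125 123 112  84  84  85  86  84  84  67  54  55  52  52  48  46
310   45  53  54  53  56  55  48  73  83  84  84  84 117 129 130 126 103  85  85  87  85  89  89  84  86 119 150 136 219 221 225 204  84  86  84  84  84  85  59  54  53  54  50  55  52
```

```bash
echo '{"motion": [[0, 0, 0.024, 0, 0, 0], [0, 0, 0, 0, 0, 0]]}' | python3 -m inch | egrep 'pos|wrist'
echo '{"motion": [[0, 0, 0.016, 0, 0, 0], [0, 0, 0, 0, 0, 0]]}' | python3 -m inch| egrep 'pos|wrist'
echo '{"motion": [[0, 0, 0.016, 0, 0, 0], [0, 0, 0, 0, 0, 0]]}' | python3 -m inch| egrep 'pos|wrist'
```

```text
ee_pos: [0.4616, -0.055, -0.0123]
wrist_force: [-1.4, 0.7, 5.1]
ee_pos: [0.4616, -0.055, -0.0123]
wrist_force: [-4.7, 0.0, 16.1]
ee_pos: [0.4617, -0.055, -0.0124]
wrist_force: [-7.3, 0.1, 27.2]
```

I felt the bench at TCP z = −0.0123, so the fingertips actually stand 12.3 mm behind the TCP instead of 22 mm ahead of it. From here I'll use tip height = TCP z + 0.0123.

Scaled: -0.0042 m is -0.0672.

```bash
echo '{"motion": [[0, 0, -0.0672, 0, 0, 0], [0, 0, 0, 0, 0, 0]]}' | python3 -m inch | egrep 'pos|wrist'
echo '{"motion": [[0, 0, 0, 0, 0, 0], [0, 0, 0, 0, 0, 0], [0, 0, 0, 0, 0, 0], [0, 0, 0, 0, 0, 0]]}' | python3 -m inch 0.03 20
```

```text
ee_pos: [0.4617, -0.055, -0.0103]
wrist_force: [0.1, 0.1, -1.0]
time: 10.4
ee_pos: [0.4613, -0.0549, -0.0106]
tcp_rot: [-3.119, -0.377, 0.001]
wrist_force: [-0.7, -0.4, 0.3]
grip_width: 0.0362
finger_force: 20.0
```

Scaled: -0.05 m is -0.8.

```bash
echo '{"motion": [[0, 0, -0.8, 0, 0, 0], [0, 0, -0.8, 0, 0, 0], [0, 0, -0.8, 0, 0, 0], [0, 0, 0, 0, 0, 0]]}' | python3 -m inch | egrep 'pos|width|finger'
echo '{"motion": [[0.2, -0.656, 0, 0, 0, 0], [0.2, -0.656, 0, 0, 0, 0], [0.2, -0.656, 0, 0, 0, 0], [0.2, -0.656, 0, 0, 0, 0], [0, 0, 0, 0, 0, 0]]}' | python3 -m inch
python3 - <<'E'
from h import *
C=get_calibration("wrist"); im=snap("wrist","w6"); s=get_state(); print(s["ee_pos"],s["tcp_rot"])
for P in ([.539,.132,.116],[.539,.132,.101]): print(proj("wrist",P,C))
cv2.imwrite("pics/w6c.png",cv2.resize(im[100:340,200:520,::-1],(800,600),interpolation=cv2.INTER_CUBIC))
E
```

```text
ee_pos: [0.4643, -0.0551, 0.1431]
grip_width: 0.0366
finger_force: 20.0
time: 11.52
ee_pos: [0.4699, 0.1199, 0.1386]
tcp_rot: [-3.116, -0.388, 0.002]
wrist_force: [0.8, -1.1, -0.8]
grip_width: 0.0364
finger_force: 20.0
[0.46989537 0.11741301 0.13841024] [-3.11805046 -0.38295558  0.00345023]
[329.56189802 148.7646412 ]
[328.90056752 148.17097946]
```

View pics/w6c.png

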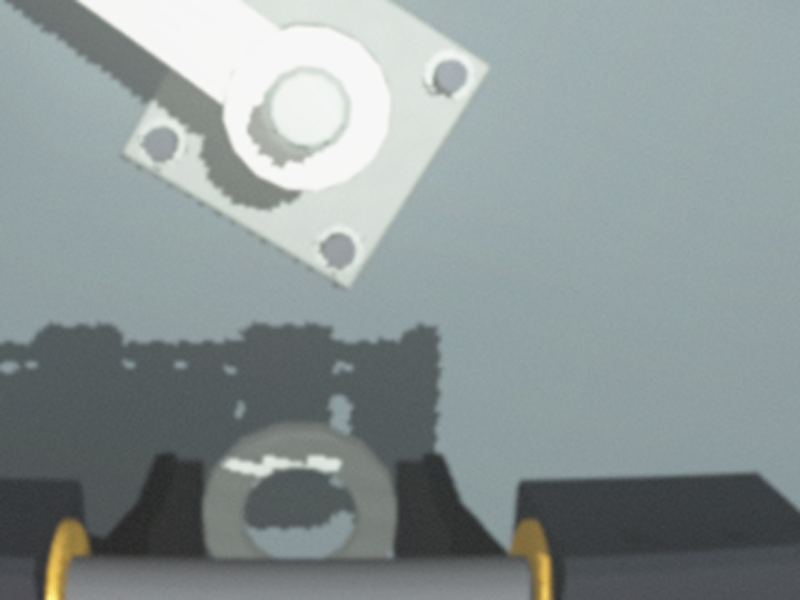

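The crop shows the pin top at full-image (323.2,143.2). The held washer's bore is centred at about (320,305.6), and it lies level between the pads.

```bash
python3 - <<'E'
from h import *
C=get_calibration("wrist"); s=get_state(); r=R.from_rotvec(s["tcp_rot"]); f=lambda x,y:(200+x/2.5,100+y/2.5)
w=atz("wrist",f(300,514),.155,C); p=atz("wrist",f(308,108),.116,C); b=atz("wrist",f(307,107),.09,C)
print(s["ee_pos"],"washer",w,"pin",p,"boss",b,"washer in tool",r.inv().apply(w-s["ee_pos"]).round(4),"move tool",r.inv().apply(p-w).round(4))
A,B,D=[atz("wrist",f(*q),.008,C) for q in((125,152),(350,287),(488,67))]
print(A,B,D,np.linalg.norm(A-B),np.linalg.norm(B-D),"centre",(A+D)/2,"yaw BD",np.arctan2(*(D-B)[1::-1]),"AB",np.arctan2(*(A-B)[1::-1]))
E
```

```text
[0.46989537 0.11741301 0.13841024] washer [0.4689 0.117  0.155 ] pin [0.5411 0.1332 0.116 ] boss [0.5411 0.1332 0.09  ] washer in tool [-0.0011  0.0002 -0.0166] move tool [0.0741 0.0018 0.0388]
[0.5126 0.1872 0.008 ] [0.486  0.1038 0.008 ] [0.569  0.0782 0.008 ] 0.08753924834038729 0.08685827536855653 centre [0.5408 0.1327 0.008 ] yaw BD -0.2991760941710111 AB 1.2620508195088442
```

```bash
echo '{"motion": [[0.592, 0.016, 0, 0, 0, 0], [0.592, 0.0128, 0, 0, 0, 0], [0, 0, 0.416, 0, 0, 0], [0, 0, 0, 0, 0, 0], [0, 0, 0, 0, 0, 0]]}' | python3 -m inch | egrep 'pos|wrist|rot'
python3 - <<'E'
from h import *
C=get_calibration("wrist"); im=snap("wrist","w7"); s=get_state(); print(s["ee_pos"],R.from_rotvec(s["tcp_rot"]).inv().apply(np.array([.5411,.1332,.118])-s["ee_pos"]).round(4))
cv2.imwrite("pics/w7c.png",cv2.resize(im[220:360,230:410,::-1],(720,560),interpolation=cv2.INTER_CUBIC))
E
```

```text
ee_pos: [0.5429, 0.1312, 0.1135]
tcp_rot: [3.118, 0.376, -0.001]
wrist_force: [-1.2, -0.2, -0.4]
[0.54322619 0.13152233 0.11405975] [-0.0017 -0.0021 -0.0039]
```

```bash
echo '{"motion": [[-0.0096, -0.032, 0, 0, 0, 0], [0, 0, 0, 0, 0, 0], [0, 0, 0.096, 0, 0, 0], [0, 0, 0, 0, 0, 0]]}' | python3 -m inch | egrep 'pos|wrist'
echo '{"motion": [[0, 0, 0.048, 0, 0, 0], [0, 0, 0, 0, 0, 0]]}' | python3 -m inch | egrep 'pos|wrist'
echo '{"motion": [[0, 0, 0.048, 0, 0, 0], [0, 0, 0, 0, 0, 0]]}' | python3 -m inch | egrep 'pos|wrist'
```

```text
ee_pos: [0.5417, 0.1336, 0.107]
wrist_force: [-0.2, 1.0, -0.2]
ee_pos: [0.5422, 0.134, 0.1043]
wrist_force: [0.4, 0.7, 0.4]
ee_pos: [0.5428, 0.1352, 0.1019]
wrist_force: [1.7, 3.5, -1.1]
```

Scaled: 0.0013 m is 0.0208, 0.003 m is 0.048.

```bash
echo '{"motion": [[0.0208, -0.0288, 0, 0, 0, 0], [0, 0, 0, 0, 0, 0], [0, 0, 0.048, 0, 0, 0], [0, 0, 0, 0, 0, 0]]}' | python3 -m inch | egrep 'pos|wrist'
echo '{"motion": [[0, 0, 0.048, 0, 0, 0], [0, 0, 0, 0, 0, 0]]}' | python3 -m inch | egrep 'pos|wrist'
echo '{"motion": [[0, 0, 0.064, 0, 0, 0], [0, 0, 0, 0, 0, 0]]}' | python3 -m inch | egrep 'pos|wrist|width'
```

```text
ee_pos: [0.5429, 0.1358, 0.0982]
wrist_force: [0.7, 0.4, 0.3]
ee_pos: [0.5429, 0.1358, 0.0953]
wrist_force: [0.5, 0.3, -0.4]
ee_pos: [0.5429, 0.1359, 0.0912]
wrist_force: [1.0, 1.4, -0.7]
grip_width: 0.0366
```

Scaled: 0.004 m is 0.064.

```bash
echo '{"motion": [[0, 0, 0.064, 0, 0, 0], [0, 0, 0.064, 0, 0, 0], [0, 0, 0, 0, 0, 0]]}' | python3 -m inch | egrep 'pos|wrist'
echo '{"motion": [[0, 0, 0.032, 0, 0, 0], [0, 0, 0, 0, 0, 0]]}' | python3 -m inch | egrep 'pos|wrist'
echo '{"motion": [[0, 0, 0.016, 0, 0, 0], [0, 0, 0, 0, 0, 0]]}' | python3 -m inch | egrep 'pos|wrist|width'
```

```text
ee_pos: [0.5428, 0.136, 0.0832]
wrist_force: [-0.4, 0.6, -0.8]
ee_pos: [0.5429, 0.136, 0.0814]
wrist_force: [0.7, -0.4, 0.7]
ee_pos: [0.5429, 0.1359, 0.0805]
wrist_force: [0.1, 0.9, -1.2]
grip_width: 0.0361
```

```bash
echo '{"motion": [[0, 0, 0.016, 0, 0, 0], [0, 0, 0, 0, 0, 0]]}' | python3 -m inch | egrep 'pos|wrist'
echo '{"motion": [[0, 0, 0.0112, 0, 0, 0], [0, 0, 0, 0, 0, 0]]}' | python3 -m inch | egrep 'pos|wrist|width'
```

```text
ee_pos: [0.5429, 0.1359, 0.0795]
wrist_force: [-0.7, 0.1, 0.3]
ee_pos: [0.543, 0.136, 0.0792]
wrist_force: [-1.0, -2.2, 4.3]
grip_width: 0.0364
```

Units first: shifts go in shares of 62.5 mm and turns go in units of 0.1 rad. So 0.041 m is 0.656, -0.03 m is -0.48.

```bash
echo '{"motion": [[0, 0, 0, 0, 0, 0], [0, 0, 0, 0, 0, 0], [0, 0, 0, 0, 0, 0]]}' | python3 -m inch 0.06 | egrep 'wrist|width'
echo '{"motion": [[0, 0, -0.48, 0, 0, 0], [0, 0, -0.48, 0, 0, 0], [-0.192, 0.656, 0, 0, 0, 0], [-0.192, 0.656, 0, 0, 0, 0], [-0.192, 0.656, 0, 0, 0, 0]]}' | python3 -m inch| egrep 'pos|wrist'
echo '{"motion": [[0, 0, 0.48, 0, 0, 0], [0, 0, 0.48, 0, 0, 0], [0, 0, 0, 0, 0, 0]]}' | python3 -m inch
python3 - <<'E'
from h import *
C=get_calibration("wrist"); im=snap("wrist","w8"); s=get_state(); print(s["ee_pos"])
for z in(.116,.101,.096): print(proj("wrist",[.542,.135,z],C).round(1))
u,v=proj("wrist",[.542,.135,.101],C).astype(int); u0=max(0,u-40); v0=max(0,v-30); print(u0,v0)
a=cv2.resize(im[v0:v0+60,u0:u0+80,::-1],(800,600),interpolation=cv2.INTER_CUBIC); cv2.imwrite("pics/w8c.png",a)
E
```

```text
wrist_force: [-0.5, 0.2, 0.6]
grip_width: 0.0567
ee_pos: [0.5372, 0.0067, 0.1389]
wrist_force: [0.1, 0.4, -0.2]
time: 17.0
ee_pos: [0.5354, 0.0076, 0.0769]
tcp_rot: [-3.118, -0.377, 0.008]
wrist_force: [-0.5, 0.5, -0.5]
grip_width: 0.0602
finger_force: 0.0
[0.5368552  0.00808935 0.07842398]
[ 54.4 241.9]
[ 72.2 233.6]
[ 77.7 231. ]
32 203
```

View pics/w8c.png

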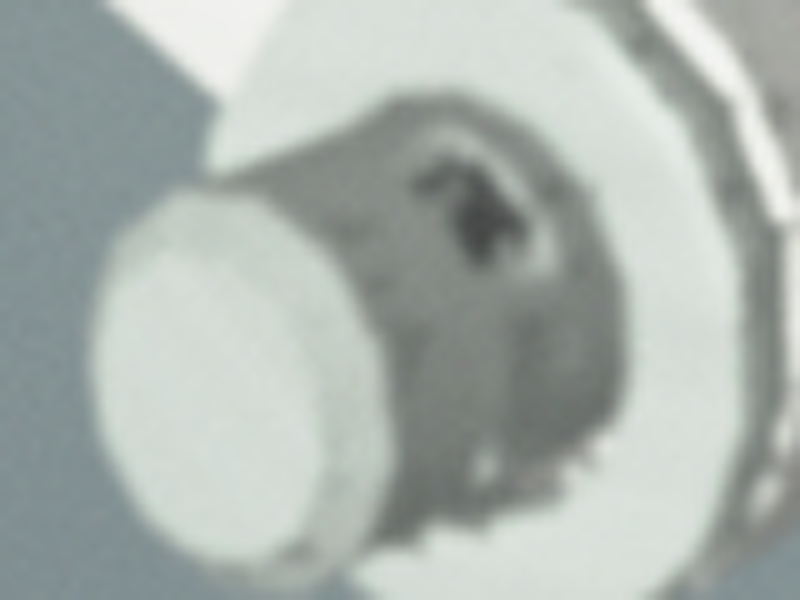

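The crop shows the washer flat on the boss around the pin. The cross hole's mouth is clear at crop (485,212), or full-image (80.5,224.2), and the pin's top face is centred at full-image (53.2,243.5). I'll solve for the hole's direction and re-measure the clip.

```bash
python3 - <<'E'
from h import *
C=get_calibration("wrist")
pin=atz("wrist",(53.2,243.5),.116,C); print("pin",pin)
for pc in (pin,[.542,.135,0]):
  for a in np.arange(-.8,.21,.1):
    print(round(a,1),proj("wrist",[pc[0]+.01*np.cos(a),pc[1]+.01*np.sin(a),.101],C).round(1),end="; ")
  print()
im=snapshot("wrist"); 
for c in ("clip","clip_eye","clip_tip"): 
  for r in recognise("wrist",c): print(c,r["centre"],round(r["conf"],2),atz("wrist",r["centre"],.0025,C))
for P in ([.451,-.1995,.0075],[.5433,-.202,.0025]): print(proj("wrist",P,C))
E
```

```text
pin [0.5415 0.1374 0.116 ]
-0.8 [ 82.3 225.2]; -0.7 [ 81.2 223.5]; -0.6 [ 80.1 222. ]; -0.5 [ 78.8 220.6]; -0.4 [ 77.5 219.4]; -0.3 [ 76.1 218.3]; -0.2 [ 74.6 217.5]; -0.1 [ 73.1 216.8]; -0.0 [ 71.6 216.2]; 0.1 [ 70.1 215.9]; 0.2 [ 68.7 215.8]; 
-0.8 [ 86.1 225.2]; -0.7 [ 85.  223.6]; -0.6 [ 83.8 222.1]; -0.5 [ 82.6 220.7]; -0.4 [ 81.2 219.4]; -0.3 [ 79.8 218.4]; -0.2 [ 78.3 217.5]; -0.1 [ 76.8 216.8]; -0.0 [ 75.3 216.3]; 0.1 [ 73.8 215.9]; 0.2 [ 72.3 215.8]; 
clip [54.3, 181.9] 0.47 [0.539  0.2312 0.0025]
clip [552.7, 295.6] 0.42 [ 0.5423 -0.1965  0.0025]
clip_tip [94.7, 224.5] 0.73 [0.5126 0.1851 0.0025]
[515.50476519 386.3188111 ]
[557.53307065 295.63604426]
```

The pin is at about (0.5415, 0.136) and the hole points at about −0.66 rad world yaw. I'll go above the clip and fit its mask numerically.

```bash
echo '{"motion": [[0, 0, -0.48, 0, 0, 0], [-0.528, 0.712, 0, 0, 0, 0], [-0.528, 0.712, 0, 0, 0, 0], [-0.528, 0.712, 0, 0, 0, 0], [-0.528, 0.712, 0, 0, 0, 0]]}' | python3 -m inch| egrep 'pos|wrist'
echo '{"motion": [[0, 0, 0, 0, 0, 1.4], [0, 0, 0, 0, 0, 0], [0, 0, 0, 0, 0, 0]]}' | python3 -m inch
cat > clip.py <<'E'
from h import *
from scipy.optimize import minimize
from scipy.ndimage import distance_transform_edt as edt
C=get_calibration("wrist"); s=get_state(); im=snap("wrist","clipv")
ref=proj("wrist",[.49,-.197,.003],C); print(s["ee_pos"],ref)
g=im.astype(float); sat=g.max(2)-g.min(2)
m=(g.min(2)>150)&(sat<60)   # bright steel
n,l,st,ce=cv2.connectedComponentsWithStats(m.astype(np.uint8))
for i in range(1,n):
    if st[i,4]>60: print(i,st[i],ce[i].round())
E
python3 clip.py
python3 - <<'E'
import cv2,numpy as np
from h import *
im=cv2.imread("pics/clipv.png"); C=get_calibration("wrist"); a=proj("wrist",[.451,-.1995,.0075],C).astype(int); b=proj("wrist",[.5433,-.202,.0025],C).astype(int); print(a,b)
for r in range(b[1]-10,a[1]+30,6): print(r,''.join('%4d'%v for v in im[r,a[0]-60:a[0]+60:3].min(1)))
E
```

```text
ee_pos: [0.4516, -0.1981, 0.1101]
wrist_force: [0.3, -0.7, -0.2]
time: 18.25
ee_pos: [0.4524, -0.1955, 0.1095]
tcp_rot: [3.137, 0.164, 0.002]
wrist_force: [-0.2, -0.2, 0.4]
grip_width: 0.0596
finger_force: 0.0
[ 0.45235018 -0.19549186  0.10945313] [326.37120001 189.47168348]
3 [  199     0   410   285 81782] [411. 122.]
13 [562  12  51  85 460] [588.  53.]
58 [   0   75   33  101 1641] [ 13. 117.]
220 [409 201  34  18 492] [425. 209.]
244 [452 213  40  12 162] [472. 220.]
287 [306 256  19   7  96] [316. 259.]
[324 240] [340 120]
110  154 152 154 154 155 153 154 154 156 154 157 156 156 157 155 157 158 159 160 162 159 159 161 161 163 164 162 164 162 165 164 165 167 167 166 167 169 170 168 172
116  154 153 153 156 155 154 156 157 155 155 155 158 157 157 157 159 157 159 158 157 160 162 139 225 218 164 163 164 163 162 162 165 166 165 167 170 167 166 170 169
122  156 154 157 156 156 154 154 155 158 156 154 157 159 158 159 158 158 157 158 160 160 157 157 227 214 162 164 164 163 164 164 162 164 166 168 165 168 168 162 166
128  155 153 153 156 155 152 156 157 156 156 156 158 158 157 158 156 1
[... 3189 characters left out ...]
  88  88 110 152 154 149 153 152 130  90
248   89  91  85  86  87  85  81  87  91  90  89  91  89 109 133 112  86  87  86  87  85 102 126 122  92  88  88  88  83  88  88  85  88  92  88  88  85  87  85  91
254   85  85  92 109 111  96  90  88  92  90  86  85  84  92 124 126 116 106  94 104 116 121 125 101  87  87  86  85  83  85  84  85  86  86  88  85  84  88  87  84
260   91  93  92  91 113 117 115 121 115  88  93  97  97  94  96 135 217 232 233 230 183 108  88  85  83  86  85  86  87  82  83  86  86  83  85  85  85  86  89  87
266   85  85  84  83  85  83  82  86  84  84  84  84  84  86  85  82  82  86  84  85  86  86  85  84  87  86  87  86  85  85  84  85  85  85  85  84  85  85  87  84
```

```bash
python3 - <<'E'
from h import *
C=get_calibration("wrist"); s=get_state(); r=R.from_rotvec(s["tcp_rot"])
t=atz("wrist",(334.6,114),.0025,C); l=atz("wrist",(332.4,206),.0025,C); e=atz("wrist",(319,236.5),.0075,C)
print(t,l,e,"yaw leg",np.arctan2(*(t-l)[1::-1]),"yaw e-t",np.arctan2(*(t-e)[1::-1])+.1054,"len",np.linalg.norm((t-e)[:2]),"exp .0950")
x=r.apply([1,0,0]); print("tool yaw",np.arctan2(x[1],x[0]),s["ee_pos"],"eye in tool",r.inv().apply(e-s["ee_pos"]).round(4)); print(s["q"].round(2))
E
```

```text
[ 0.5477 -0.1969  0.0025] [ 0.4776 -0.2029  0.0025] [ 0.4537 -0.195   0.0075] yaw leg 0.08538390990376554 yaw e-t 0.08518998604962287 len 0.09401920016677441 exp .0950
tool yaw 0.10458297652093289 [ 0.4523124  -0.19536505  0.10929176] eye in tool [ 0.0013 -0.0002  0.1018]
[ 0.73  0.34 -0.48  2.04  0.21  0.81 -1.35]
```

Scaled: 0.06 m is 0.96, 0.045 m is 0.72, 0.02 rad is 0.2.

```bash
echo '{"motion": [[0.0208, 0, 0.96, 0, 0, 0.2], [0, 0, 0.72, 0, 0, 0], [0, 0, 0.192, 0, 0, 0], [0, 0, 0.048, 0, 0, 0], [0, 0, 0, 0, 0, 0]]}' | python3 -m inch| egrep 'pos|wrist'
echo '{"motion": [[0, 0, 0, 0, 0, 0], [0, 0, 0, 0, 0, 0], [0, 0, 0, 0, 0, 0], [0, 0, 0, 0, 0, 0], [0, 0, 0, 0, 0, 0]]}' | python3 -m inch 0.015 35
```

```text
ee_pos: [0.4543, -0.1964, -0.0098]
wrist_force: [0.1, -0.0, 0.1]
time: 19.55
ee_pos: [0.4529, -0.1963, -0.011]
tcp_rot: [3.139, 0.127, -0.0]
wrist_force: [-0.7, 0.6, 2.5]
grip_width: 0.024
finger_force: 35.0
```

```bash
echo '{"motion": [[0, 0, -0.912, 0, 0, 0], [0, 0, -0.912, 0, 0, 0], [0, 0, -0.912, 0, 0, 0], [0.0768, -0.9424, 0, 0, 0, 0], [0.0768, -0.9424, 0, 0, 0, 0]]}' | python3 -m inch| egrep 'pos|wrist'
echo '{"motion": [[0.0768, -0.9424, 0, 0, 0, 0], [0.0768, -0.9424, 0, 0, 0, 0], [0.0768, -0.9424, 0, 0, 0, 0], [0.0768, -0.9424, 0, 0, 0, 0], [0.0768, -0.9424, 0, 0, 0, 0]]}' | python3 -m inch| egrep 'pos|wrist'
echo '{"motion": [[0, 0, 0, 0, 0, 1.85], [0, 0, 0, 0, 0, 1.85], [0, 0, 0, 0, 0, 1.85], [0, 0, 0, 0, 0, 1.85], [0, 0, 0, 0, 0, 0]]}' | python3 -m inch
python3 - <<'E'
from h import *
s=get_state(); x=R.from_rotvec(s["tcp_rot"]).apply([1,0,0]); print(np.arctan2(x[1],x[0]),s["ee_pos"],s["q"].round(2))
E
```

```text
ee_pos: [0.4532, -0.0773, 0.1607]
wrist_force: [0.7, 0.7, -0.6]
ee_pos: [0.4528, 0.2189, 0.1597]
wrist_force: [1.5, -0.1, -0.4]
time: 21.42
ee_pos: [0.4505, 0.2165, 0.1536]
tcp_rot: [3.024, -0.787, -0.012]
wrist_force: [-0.1, 1.2, -0.7]
grip_width: 0.0241
finger_force: 35.0
-0.5094681179357071 [0.45051337 0.21645457 0.15360684] [-0.45  0.26 -0.1   1.99  0.04  0.91 -2.65]
```

Joint 7 is at its limit for this approach, so I'll go in from the hole's other end, which is the mouth I saw. That needs the tool turned to yaw ≈ 2.48.

Scaled: -0.01 m is -0.16, -0.185 rad is -1.85.

```bash
echo '{"motion": [[0, 0, -0.16, 0, 0, -1.85], [0, 0, 0, 0, 0, -1.85], [0, 0, 0, 0, 0, -1.85], [0, 0, 0, 0, 0, -1.85], [0, 0, 0, 0, 0, -1.85]]}' | python3 -m inch| egrep 'pos|rot'
echo '{"motion": [[0, 0, 0, 0, 0, -1.85], [0, 0, 0, 0, 0, -1.85], [0, 0, 0, 0, 0, -1.85], [0, 0, 0, 0, 0, -1.85], [0, 0, 0, 0, 0, -1.85]]}' | python3 -m inch| egrep 'pos|rot'
echo '{"motion": [[0, 0, 0, 0, 0, -1.85], [0, 0, 0, 0, 0, -1.85], [0, 0, 0, 0, 0, -1.85], [0, 0, 0, 0, 0, -1.85], [0, 0, 0, 0, 0, -1.85]]}' | python3 -m inch| egrep 'pos|rot'
cat > st.py <<'E'
from h import *
import sys
s=get_state(); r=R.from_rotvec(s["tcp_rot"]); x,y,z=r.as_matrix().T
print("yaw",np.arctan2(x[1],x[0]).round(4),"z",z.round(4),s["ee_pos"].round(4),"q",s["q"].round(2),"F",s["wrist_force"].round(1),"Ftool",r.inv().apply(s["wrist_force"]).round(1),"M",s["ft_torque"].round(2))
if len(sys.argv)>3:
    px,py,yw,d=map(float,sys.argv[1:5]); u=np.array([np.cos(yw),np.sin(yw),0]); v=np.array([np.sin(yw),-np.cos(yw),0])
    T=np.array([px,py,.0875])-(.050+d)*u-.010*v; print("target",T.round(4),"tool",r.inv().apply(T-s["ee_pos"]).round(4),"level/turn",(r.inv()*R.from_matrix(np.c_[u,v,[0,0,-1]])).as_rotvec().round(4))
E
python3 st.py .5415 .136 2.48 .07
```

```text
ee_pos: [0.451, 0.2159, 0.1639]
tcp_rot: [3.065, 0.654, -0.023]
ee_pos: [0.451, 0.2159, 0.1641]
tcp_rot: [2.457, 1.957, -0.026]
ee_pos: [0.4511, 0.2159, 0.1644]
tcp_rot: [-1.323, -2.842, 0.022]
yaw 2.2703 z [-0.012  -0.0101 -0.9999] [0.4511 0.2159 0.1644] q [-0.04  0.3  -0.59  1.96  0.2   0.96 -0.03] F [ 0.2  0.7 -1. ] Ftool [0.4 0.7 1. ] M [ 0.06 -0.2   0.04]
target [0.63   0.0544 0.0875] tool [-0.2388  0.0341  0.0763] level/turn [-0.0156 -0.0016 -0.2097]
```

Scaled: -0.0597 m is -0.9552, 0.0085 m is 0.136, -0.0156 rad is -0.156.

```bash
echo '{"motion": [[-0.9552, 0.136, 0, 0, 0, 0], [-0.9552, 0.136, 0, 0, 0, 0], [-0.9552, 0.136, 0, 0, 0, 0], [-0.9552, 0.136, 0, 0, 0, 0], [0, 0, 0, -0.156, -0.016, -1]]}' | python3 -m inch| egrep 'pos|wrist'
echo '{"motion": [[0, 0, 0, 0, 0, -1.097], [0, 0, 0, 0, 0, 0], [0, 0, 0, 0, 0, 0]]}' | python3 -m inch| egrep 'pos|rot'
python3 st.py .5415 .136 2.48 .07
```

```text
ee_pos: [0.6331, 0.0474, 0.1633]
wrist_force: [-1.4, 0.0, -0.8]
ee_pos: [0.6297, 0.0532, 0.1639]
tcp_rot: [1.034, 2.965, -0.001]
yaw 2.4705 z [ 7.0e-04 -1.1e-03 -1.0e+00] [0.6297 0.0532 0.1639] q [ 0.22  0.49 -0.52  1.67  0.28  1.05  0.52] F [ 0.7  1.3 -0.1] Ftool [0.2 1.5 0.1] M [ 0.02 -0.09 -0.04]
target [0.63   0.0544 0.0875] tool [0.0006 0.0012 0.0764] level/turn [-0.0005  0.0012 -0.0095]
```

```bash
echo '{"motion": [[0, 0.0192, 0.64, 0, 0, -0.095], [0, 0, 0.5824, 0, 0, 0], [0, 0, 0, 0, 0, 0], [0, 0, 0, 0, 0, 0]]}' | python3 -m inch| egrep 'pos|wrist'
python3 st.py .5415 .136 2.48 .07
python3 - <<'E'
from h import *
C=get_calibration("wrist"); im=snap("wrist","w9"); s=get_state(); r=R.from_rotvec(s["tcp_rot"])
P=lambda x,y,z:proj("wrist",s["ee_pos"]+r.apply([x,y,z]),C).round(1)
print("tip",P(.0955,.01,.0),"exp at leg z",P(.0955,.01,-.0135),"leg .06",P(.06,.01,-.0135)); pt=proj("wrist",[.5415,.136,.116],C); print("pin",pt)
g=cv2.cvtColor(im,cv2.COLOR_RGB2GRAY)
u,v=P(.0955,.01,-.0135).astype(int)
for row in range(v-40,v+60,5): print(row,''.join('%4d'%x for x in g[row,u-60:u+60:3]))
print(u-60)
c=cv2.HoughCircles(cv2.medianBlur(g[max(0,int(pt[1])-60):int(pt[1])+60,int(pt[0])-60:int(pt[0])+60],3),cv2.HOUGH_GRADIENT,1,10,param1=60,param2=12,minRadius=12,maxRadius=50); print(None if c is None else (c[0,:6]+[pt[0]//1-60,max(0,int(pt[1])-60),0]).round(1))
E
```

```text
ee_pos: [0.6315, 0.0547, 0.0887]
wrist_force: [-0.1, 1.0, -0.2]
yaw 2.4814 z [ 0.0025 -0.0019 -1.    ] [0.6315 0.0547 0.0887] q [ 0.2   0.57 -0.49  1.73  0.33  0.92  0.48] F [-0.1  1.  -0.2] Ftool [0.7 0.8 0.2] M [ 0.02 -0.18 -0.01]
target [0.63   0.0544 0.0875] tool [ 0.0009 -0.0012  0.0012] level/turn [0.0001 0.0031 0.0014]
tip [343.5 100.6] exp at leg z [345.5  97.2] leg .06 [345.  178.6]
pin [344.5225416  31.7573906]
57  131 131 135 134 132 142 146 155 158 161 159 153 178 140 126 129 130 127 130 132 132 130 135 131 133 147 161 169 163 160 155 167 183 187 190 248 247 247 247 247
62  132 131 135 133 121 135 140 150 154 153 155 158 156 163 174 137 132 137 141 140 140 140 136 145 156 167 163 162 159 156 150 183 186 188 187 217 247 247 246 241
67  130 134 134 128 121 120 147 137 142 150 150 153 158 161 159 160 155 158 151 149 152 156 162 166 165 163 159 155 152 155 189 168 160 161 169 197 211 224 197 186
72  131 134 133 122 118 118 128 154 150 135 145 152 156 157 157 157 156 157 159 161 162 164 161 160 156 154 152 150 170 178 148 146 163 232 231 231 230 231 226 184
77  133 130 132 122
[... 2046 characters left out ...]
28 124 113 106 105 103 104 104 105 107 126 136 161 123 143 156 164 139 134
142   99 103 127 142 119  95  97 100 135 143 148 138 131 133 131 131 132 142 150 143 124 103 106 103 102 103 106 105 104 105 103 105 105 106 106 107 105 107 104 105
147  100  97 114 131 142 143 141 144 143 138 146 144 138 118 109 103 107 141 149 144 125 101 102 103 103 103 104 104 102 105 103 103 105 110 104 104 105 103 105 107
152  100  98  99 124 131 130 129 125 120 124 140 145 143 127 102 101 108 142 146 142 126  99 101 100 102 107 103 104 103 103 103 129 172 181 183 181 172 170 168 156
285
[[339.5  48.5  42.7]
 [343.5  38.5  27.1]
 [331.5  40.5  32.5]
 [354.5  44.5  39.4]
 [328.5  52.5  47.1]
 [343.5  25.5  21.8]]
```

```bash
python3 - <<'E'
from h import *
C=get_calibration("wrist")
im=cv2.imread("pics/w9.png"); g=cv2.cvtColor(im,cv2.COLOR_BGR2GRAY)
for row in range(2,60,6): print(row,''.join('%4d'%x for x in g[row,297:393:3]))
for z in (.116,.11,.101,.096): print(z,proj("wrist",[.5415,.136,z],C).round(1),proj("wrist",[.5425,.1373,z],C).round(1))
E
```

```text
2  173 174 176 173 173 173 173 173 173 175 174 174 175 175 175 176 177 174 177 176 176 175 182 205 219 204 178 177 178 177 176 177
8  172 172 173 172 175 176 175 174 177 192 212 220 235 238 239 236 214 228 231 219 220 169 165 167 205 221 184 176 180 179 180 181
14  173 173 175 175 173 174 156 207 228 226 239 182 142 190 219 216 237 227 214 209 226 238 218 168 168 215 230 185 182 181 180 182
20  105 105 110 144 146 153 153 154 154 139 139 153 158 158 158 158 161 219 180 234 241 218 222 242 237 243 232 225 209 223 241 246
26  132 133 136 150 153 153 157 155 143 137 155 159 161 159 159 162 160 161 161 160 171 161 162 225 242 240 247 247 247 247 247 247
32  136 141 149 156 155 160 153 136 140 138 157 159 160 161 161 159 161 159 162 160 161 163 152 144 239 244 242 245 247 247 247 247
38  133 145 156 159 160 156 144 174 133 137 145 162 164 162 161 163 161 161 162 162 164 161 144 147 168 239 238 238 247 247 247 247
44  135 150 156 159 160 154 159 181 136 137 137 135 142 157 159 158 160 159 160 157 141 140 144 154 166 161 159 156 248 247 247 247
50  134 148 157 157 158 157 148 183 129 130 130 132 136 137 138 137 138 139 140 139 139 135 143 163 164 162 160 156 184 245 247 247
56  135 140 150 153 157 159 157 155 180 130 128 133 129 131 131 128 130 129 133 133 132 145 158 169 164 163 157 164 184 188 206 248
0.116 [343.9  31.4] [348.1  31.5]
0.11 [343.   35.4] [347.   35.5]
0.101 [341.7  40.8] [345.5  40.9]
0.096 [341.   43.6] [344.7  43.7]
```

Scaled: 0.0014 m is 0.0224, 0.0012 m is 0.0192, 0.003 rad is 0.03.

```bash
echo '{"motion": [[0, 0.0224, 0.0192, 0, 0.03, 0], [0.096, 0, 0, 0, 0, 0], [0.08, 0, 0, 0, 0, 0], [0, 0, 0, 0, 0, 0], [0, 0, 0, 0, 0, 0]]}' | python3 -m inch| egrep 'pos|wrist'
python3 st.py .5415 .136 2.48 .0
echo '{"motion": [[0.032, 0, 0, 0, 0, 0], [0, 0, 0, 0, 0, 0]]}' | python3 -m inch| egrep 'wrist'
python3 st.py .5415 .136 2.48 .0
```

```text
ee_pos: [0.6227, 0.0619, 0.0861]
wrist_force: [-0.3, -0.1, -0.1]
yaw 2.4815 z [-0.002  -0.0011 -1.    ] [0.6227 0.0619 0.0861] q [ 0.19  0.57 -0.49  1.75  0.33  0.91  0.47] F [-0.3 -0.1 -0.1] Ftool [ 0.2 -0.3  0.1] M [ 0.03 -0.17 -0.02]
target [0.5748 0.0974 0.0875] tool [ 0.0596 -0.0013 -0.0014] level/turn [-0.0021 -0.0009  0.0015]
wrist_force: [-0.1, -0.7, -0.4]
yaw 2.4816 z [-2.3e-03 -8.0e-04 -1.0e+00] [0.621  0.0633 0.086 ] q [ 0.18  0.57 -0.49  1.75  0.33  0.91  0.46] F [-0.1 -0.7 -0.4] Ftool [-0.4 -0.6  0.4] M [-0.   -0.14  0.01]
target [0.5748 0.0974 0.0875] tool [ 0.0574 -0.0014 -0.0015] level/turn [-0.0021 -0.0013  0.0016]
```

Scaled: -0.0014 m is -0.0224, 0.002 m is 0.032, -0.002 rad is -0.02.

```bash
echo '{"motion": [[0, 0, -0.0224, -0.02, 0, 0], [0.032, 0, 0, 0, 0, 0], [0, 0, 0, 0, 0, 0]]}' | python3 -m inch| egrep 'wrist'
python3 st.py .5415 .136 2.48 .0
echo '{"motion": [[0.024, 0, 0, 0, 0, 0], [0, 0, 0, 0, 0, 0]]}' | python3 -m inch| egrep 'wrist'
echo '{"motion": [[0.024, 0, 0, 0, 0, 0], [0, 0, 0, 0, 0, 0]]}' | python3 -m inch| egrep 'wrist'
python3 st.py .5415 .136 2.48 .0
```

```text
wrist_force: [0.0, -0.8, -0.2]
yaw 2.4816 z [-9.e-04  8.e-04 -1.e+00] [0.6194 0.0646 0.0875] q [ 0.19  0.56 -0.49  1.76  0.33  0.91  0.46] F [ 0.  -0.8 -0.2] Ftool [-0.5 -0.6  0.2] M [ 0.02 -0.16 -0.  ]
target [0.5748 0.0974 0.0875] tool [ 0.0553 -0.0014  0.    ] level/turn [ 0.0001 -0.0012  0.0016]
wrist_force: [0.6, 0.5, -1.3]
wrist_force: [0.1, 0.9, -1.0]
yaw 2.4816 z [-6.0e-04  1.3e-03 -1.0e+00] [0.6172 0.0668 0.0875] q [ 0.18  0.56 -0.5   1.76  0.32  0.9   0.46] F [ 0.1  0.9 -1. ] Ftool [0.5 0.8 1. ] M [ 0.2  -0.31 -0.11]
target [0.5748 0.0974 0.0875] tool [ 0.0522 -0.0018  0.0001] level/turn [ 0.0007 -0.0013  0.0016]
```

```bash
echo '{"motion": [[0.024, 0, 0, 0, 0, 0], [0, 0, 0, 0, 0, 0]]}' | python3 -m inch| egrep 'wrist'
python3 st.py .5415 .136 2.48 .0
echo '{"motion": [[0.024, 0, 0, 0, 0, 0], [0, 0, 0, 0, 0, 0]]}' | python3 -m inch| egrep 'wrist'
python3 st.py .5415 .136 2.48 .0
```

```text
wrist_force: [1.3, 1.4, -0.0]
yaw 2.4815 z [-5.0e-04  1.1e-03 -1.0e+00] [0.616  0.0675 0.0875] q [ 0.18  0.56 -0.5   1.76  0.32  0.9   0.46] F [ 1.3  1.4 -0. ] Ftool [-0.2  1.9  0. ] M [ 0.22 -0.44 -0.1 ]
target [0.5748 0.0974 0.0875] tool [ 0.0509 -0.0017  0.0001] level/turn [ 0.0005 -0.0011  0.0015]
wrist_force: [2.6, -0.2, -0.4]
yaw 2.4814 z [-5.e-04  9.e-04 -1.e+00] [0.6149 0.0683 0.0875] q [ 0.18  0.56 -0.5   1.77  0.32  0.9   0.45] F [ 2.6 -0.2 -0.4] Ftool [-2.2  1.4  0.4] M [ 0.25 -0.57 -0.08]
target [0.5748 0.0974 0.0875] tool [ 0.0495 -0.0016  0.0001] level/turn [ 0.0004 -0.001   0.0014]
```

```bash
echo '{"motion": [[0, 0.0128, 0, 0, 0, 0], [0, 0, 0, 0, 0, 0]]}' | python3 -m inch| egrep 'wrist'
python3 st.py .5415 .136 2.48 .0
echo '{"motion": [[0.024, 0, 0, 0, 0, 0], [0, 0, 0, 0, 0, 0]]}' | python3 -m inch| egrep 'wrist'
python3 st.py .5415 .136 2.48 .0
```

```text
wrist_force: [1.8, -0.1, -0.5]
yaw 2.4816 z [-1.5e-03  4.0e-04 -1.0e+00] [0.615  0.0686 0.0873] q [ 0.18  0.56 -0.5   1.77  0.32  0.9   0.45] F [ 1.8 -0.1 -0.5] Ftool [-1.4  1.   0.5] M [ 0.15 -0.27 -0.08]
target [0.5748 0.0974 0.0875] tool [ 0.0494 -0.0019 -0.0001] level/turn [-0.0006 -0.0014  0.0016]
wrist_force: [0.1, -0.0, -0.6]
yaw 2.4818 z [-1.6e-03  5.0e-04 -1.0e+00] [0.6137 0.0697 0.0873] q [ 0.18  0.55 -0.5   1.77  0.32  0.9   0.45] F [ 0.1 -0.  -0.6] Ftool [-0.1  0.   0.6] M [ 0.1  -0.19 -0.02]
target [0.5748 0.0974 0.0875] tool [ 0.0476 -0.002  -0.0001] level/turn [-0.0006 -0.0016  0.0018]
```

```bash
echo '{"motion": [[0.032, 0, 0, 0, 0, 0], [0, 0, 0, 0, 0, 0]]}' | python3 -m inch| egrep 'wrist'
python3 st.py .5415 .136 2.48 .0 
echo '{"motion": [[0.032, 0, 0, 0, 0, 0], [0, 0, 0, 0, 0, 0]]}' | python3 -m inch| egrep 'wrist'
python3 st.py .5415 .136 2.48 .0
```

```text
wrist_force: [-0.0, -0.6, -0.8]
yaw 2.4818 z [-1.6e-03  6.0e-04 -1.0e+00] [0.6121 0.071  0.0873] q [ 0.18  0.55 -0.5   1.77  0.32  0.9   0.45] F [-0.  -0.6 -0.8] Ftool [-0.3 -0.4  0.8] M [ 0.07 -0.19 -0.02]
target [0.5748 0.0974 0.0875] tool [ 0.0456 -0.002  -0.0001] level/turn [-0.0005 -0.0016  0.0018]
wrist_force: [-1.4, 0.5, 0.1]
yaw 2.4818 z [-1.3e-03  6.0e-04 -1.0e+00] [0.6106 0.0722 0.0874] q [ 0.18  0.55 -0.5   1.78  0.32  0.9   0.45] F [-1.4  0.5  0.1] Ftool [ 1.4 -0.5 -0.1] M [-0.04 -0.14 -0.05]
target [0.5748 0.0974 0.0875] tool [ 0.0437 -0.0021 -0.    ] level/turn [-0.0003 -0.0014  0.0018]
```

```bash
echo '{"motion": [[0.04, 0, 0, 0, 0, 0], [0, 0, 0, 0, 0, 0]]}' | python3 -m inch| egrep 'wrist'
echo '{"motion": [[0.04, 0, 0, 0, 0, 0], [0, 0, 0, 0, 0, 0]]}' | python3 -m inch| egrep 'wrist'
python3 st.py .5415 .136 2.48 .0 
echo '{"motion": [[0.04, 0, 0, 0, 0, 0], [0, 0, 0, 0, 0, 0]]}' | python3 -m inch| egrep 'wrist'
python3 st.py .5415 .136 2.48 .0
```

```text
wrist_force: [-0.2, -0.6, -0.1]
wrist_force: [0.9, -0.3, -0.9]
yaw 2.4818 z [-1.1e-03  7.0e-04 -1.0e+00] [0.6067 0.0754 0.0874] q [ 0.17  0.55 -0.5   1.78  0.32  0.89  0.44] F [ 0.9 -0.3 -0.9] Ftool [-0.9  0.3  0.9] M [ 0.01 -0.14 -0.01]
target [0.5748 0.0974 0.0875] tool [ 0.0387 -0.0022 -0.    ] level/turn [-0.0001 -0.0014  0.0018]
wrist_force: [0.8, -0.2, -0.7]
yaw 2.4818 z [-1.1e-03  8.0e-04 -1.0e+00] [0.6048 0.0769 0.0874] q [ 0.17  0.54 -0.5   1.79  0.32  0.89  0.44] F [ 0.8 -0.2 -0.7] Ftool [-0.8  0.3  0.7] M [ 0.01 -0.18 -0.04]
target [0.5748 0.0974 0.0875] tool [ 0.0362 -0.0022 -0.    ] level/turn [-0.     -0.0013  0.0018]
```

Scaled: 0.0025 m is 0.04.

```bash
echo '{"motion": [[0.04, 0, 0, 0, 0, 0], [0, 0, 0, 0, 0, 0]]}' | python3 -m inch| egrep 'wrist'
echo '{"motion": [[0.04, 0, 0, 0, 0, 0], [0, 0, 0, 0, 0, 0]]}' | python3 -m inch| egrep 'wrist'
python3 st.py .5415 .136 2.48 .0 
echo '{"motion": [[0.032, 0, 0, 0, 0, 0], [0, 0, 0, 0, 0, 0]]}' | python3 -m inch| egrep 'wrist'
echo '{"motion": [[0.032, 0, 0, 0, 0, 0], [0, 0, 0, 0, 0, 0]]}' | python3 -m inch| egrep 'wrist'
python3 st.py .5415 .136 2.48 .0
```

```text
wrist_force: [0.2, -0.3, -1.2]
wrist_force: [-0.4, -0.2, -0.8]
yaw 2.4818 z [-1.1e-03  7.0e-04 -1.0e+00] [0.6008 0.08   0.0874] q [ 0.17  0.54 -0.5   1.8   0.32  0.89  0.43] F [-0.4 -0.2 -0.8] Ftool [ 0.2 -0.4  0.8] M [ 0.03 -0.16  0.02]
target [0.5748 0.0974 0.0875] tool [ 0.0312 -0.0022 -0.    ] level/turn [-0.0001 -0.0013  0.0018]
wrist_force: [0.4, -0.8, -0.9]
wrist_force: [2.5, -2.8, 0.1]
yaw 2.481 z [ 4.e-04 -2.e-04 -1.e+00] [0.5986 0.0814 0.0876] q [ 0.16  0.54 -0.5   1.8   0.32  0.88  0.43] F [ 2.5 -2.8  0.1] Ftool [-3.7 -0.7 -0.1] M [-0.58 -0.63  0.01]
target [0.5748 0.0974 0.0875] tool [ 0.0286 -0.002   0.0001] level/turn [0.0001 0.0005 0.001 ]
```

```bash
echo '{"motion": [[0.032, 0, 0, 0, 0, 0], [0, 0, 0, 0, 0, 0]]}' | python3 -m inch| egrep 'wrist'
echo '{"motion": [[0.032, 0, 0, 0, 0, 0], [0, 0, 0, 0, 0, 0]]}' | python3 -m inch| egrep 'wrist'
python3 st.py .5415 .136 2.48 .0 
echo '{"motion": [[0.032, 0, 0, 0, 0, 0], [0, 0, 0, 0, 0, 0]]}' | python3 -m inch| egrep 'wrist'
python3 st.py .5415 .136 2.48 .0
```

```text
wrist_force: [3.8, -4.0, -1.0]
wrist_force: [4.9, -5.5, -1.3]
yaw 2.4801 z [ 0.0026 -0.0011 -1.    ] [0.5966 0.0828 0.088 ] q [ 0.16  0.53 -0.5   1.81  0.32  0.88  0.42] F [ 4.9 -5.5 -1.3] Ftool [-7.2 -1.4  1.3] M [-1.09 -1.11  0.03]
target [0.5748 0.0974 0.0875] tool [ 0.0261 -0.0019  0.0004] level/turn [0.0007 0.0027 0.0001]
wrist_force: [5.1, -5.7, -0.4]
yaw 2.4797 z [ 0.0038 -0.0016 -1.    ] [0.5956 0.0835 0.0881] q [ 0.16  0.53 -0.5   1.81  0.32  0.88  0.42] F [ 5.1 -5.7 -0.4] Ftool [-7.5 -1.3  0.5] M [-1.22 -1.4   0.01]
target [0.5748 0.0974 0.0875] tool [ 0.025  -0.0018  0.0005] level/turn [ 0.001   0.004  -0.0003]
```

```bash
echo '{"motion": [[0.032, 0, 0, 0, 0, 0], [0, 0, 0, 0, 0, 0]]}' | python3 -m inch - 55| egrep 'wrist'
echo '{"motion": [[0.032, 0, 0, 0, 0, 0], [0, 0, 0, 0, 0, 0]]}' | python3 -m inch| egrep 'wrist'
python3 st.py .5415 .136 2.48 .0 
echo '{"motion": [[0.032, 0, 0, 0, 0, 0], [0, 0, 0, 0, 0, 0]]}' | python3 -m inch| egrep 'wrist'
python3 st.py .5415 .136 2.48 .0
```

```text
wrist_force: [8.0, -7.5, -0.5]
wrist_force: [5.7, -5.1, -1.3]
yaw 2.4788 z [ 0.005  -0.0021 -1.    ] [0.5932 0.0851 0.0883] q [ 0.16  0.53 -0.5   1.82  0.32  0.88  0.41] F [ 5.7 -5.1 -1.3] Ftool [-7.6 -0.5  1.3] M [-1.34 -1.5   0.11]
target [0.5748 0.0974 0.0875] tool [ 0.0221 -0.0017  0.0007] level/turn [ 0.0014  0.0052 -0.0012]
wrist_force: [5.4, -5.5, -0.1]
yaw 2.4795 z [ 0.0035 -0.0017 -1.    ] [0.5908 0.0871 0.0881] q [ 0.16  0.52 -0.5   1.82  0.32  0.88  0.41] F [ 5.4 -5.5 -0.1] Ftool [-7.6 -1.1  0.1] M [-1.27 -1.3   0.12]
target [0.5748 0.0974 0.0875] tool [ 0.019  -0.0017  0.0006] level/turn [ 0.0008  0.0038 -0.0005]
```

Scaled: 0.002 m is 0.032.

```bash
echo '{"motion": [[0.032, 0, 0, 0, 0, 0], [0, 0, 0, 0, 0, 0]]}' | python3 -m inch| egrep 'wrist'
python3 st.py .5415 .136 2.48 .0 
echo '{"motion": [[0.032, 0, 0, 0, 0, 0], [0, 0, 0, 0, 0, 0]]}' | python3 -m inch| egrep 'wrist'
python3 st.py .5415 .136 2.48 .0
echo '{"motion": [[0.032, 0, 0, 0, 0, 0], [0, 0, 0, 0, 0, 0]]}' | python3 -m inch| egrep 'wrist'
python3 st.py .5415 .136 2.48 .0
```

```text
wrist_force: [5.9, -6.4, 0.1]
yaw 2.4794 z [ 0.0042 -0.0022 -1.    ] [0.5896 0.0879 0.0882] q [ 0.15  0.52 -0.5   1.82  0.32  0.87  0.41] F [ 5.9 -6.4  0.1] Ftool [-8.5 -1.4 -0. ] M [-1.36 -1.52  0.05]
target [0.5748 0.0974 0.0875] tool [ 0.0176 -0.0016  0.0006] level/turn [ 0.0009  0.0047 -0.0006]
wrist_force: [2.9, -4.8, 0.6]
yaw 2.4798 z [ 7.e-04 -8.e-04 -1.e+00] [0.5863 0.0904 0.0878] q [ 0.15  0.52 -0.51  1.83  0.32  0.87  0.4 ] F [ 2.9 -4.8  0.6] Ftool [-5.3 -2.  -0.5] M [-0.91 -0.84  0.09]
target [0.5748 0.0974 0.0875] tool [ 0.0133 -0.0016  0.0003] level/turn [-0.0002  0.001  -0.0002]
wrist_force: [1.4, -3.7, -0.5]
yaw 2.4814 z [-2.e-03  2.e-04 -1.e+00] [0.5831 0.093  0.0874] q [ 0.15  0.52 -0.51  1.83  0.32  0.87  0.4 ] F [ 1.4 -3.7 -0.5] Ftool [-3.4 -2.   0.5] M [-0.57 -0.37  0.08]
target [0.5748 0.0974 0.0875] tool [ 0.0093 -0.0016 -0.0001] level/turn [-0.0011 -0.0017  0.0014]
```

Scaled: 0.002 m is 0.032.

```bash
echo '{"motion": [[0.032, 0, 0, 0, 0, 0], [0, 0, 0, 0, 0, 0]]}' | python3 -m inch| egrep 'wrist'
python3 st.py .5415 .136 2.48 .0 
echo '{"motion": [[0.032, 0, 0, 0, 0, 0], [0, 0, 0, 0, 0, 0]]}' | python3 -m inch| egrep 'wrist'
python3 st.py .5415 .136 2.48 .0
echo '{"motion": [[0.032, 0, 0, 0, 0, 0], [0, 0, 0, 0, 0, 0]]}' | python3 -m inch| egrep 'wrist'
python3 st.py .5415 .136 2.48 .0
```

```text
wrist_force: [-1.8, -1.4, -0.1]
yaw 2.4824 z [-4.e-03  9.e-04 -1.e+00] [0.5804 0.0952 0.087 ] q [ 0.15  0.52 -0.51  1.84  0.32  0.87  0.4 ] F [-1.8 -1.4 -0.1] Ftool [ 0.5 -2.2  0.1] M [-0.36  0.26  0.16]
target [0.5748 0.0974 0.0875] tool [ 0.0057 -0.0017 -0.0005] level/turn [-0.0017 -0.0037  0.0024]
wrist_force: [-3.1, -1.0, -0.7]
yaw 2.4823 z [-0.0036  0.001  -1.    ] [0.579  0.0965 0.0871] q [ 0.15  0.51 -0.51  1.84  0.32  0.87  0.4 ] F [-3.1 -1.  -0.7] Ftool [ 1.9 -2.7  0.7] M [-0.21  0.59  0.15]
target [0.5748 0.0974 0.0875] tool [ 0.0039 -0.0018 -0.0004] level/turn [-0.0014 -0.0034  0.0023]
wrist_force: [-2.8, -2.2, -1.4]
yaw 2.4818 z [-0.0018  0.0013 -1.    ] [0.5784 0.0976 0.0873] q [ 0.14  0.51 -0.51  1.84  0.32  0.87  0.39] F [-2.8 -2.2 -1.4] Ftool [ 0.8 -3.4  1.4] M [-0.11  0.54  0.1 ]
target [0.5748 0.0974 0.0875] tool [ 0.0027 -0.0023 -0.0001] level/turn [-0.0001 -0.0022  0.0018]
```

```bash
echo '{"motion": [[0.016, -0.0096, 0, 0, 0, 0], [0, 0, 0, 0, 0, 0]]}' | python3 -m inch| egrep 'wrist'
python3 st.py .5415 .136 2.48 .0 
echo '{"motion": [[0.016, -0.0064, 0, 0, 0, 0], [0, 0, 0, 0, 0, 0]]}' | python3 -m inch| egrep 'wrist'
python3 st.py .5415 .136 2.48 .0
```

```text
wrist_force: [-1.9, -0.2, 0.5]
yaw 2.4814 z [-2.0e-04  1.3e-03 -1.0e+00] [0.578  0.0975 0.0876] q [ 0.14  0.51 -0.51  1.85  0.32  0.87  0.39] F [-1.9 -0.2  0.5] Ftool [ 1.4 -1.3 -0.5] M [-0.04  0.21  0.11]
target [0.5748 0.0974 0.0875] tool [ 0.0025 -0.002   0.0001] level/turn [ 0.0009 -0.001   0.0014]
wrist_force: [-0.1, 0.0, -0.7]
yaw 2.4812 z [ 0.001   0.0016 -1.    ] [0.5776 0.0978 0.0879] q [ 0.14  0.51 -0.51  1.85  0.32  0.86  0.39] F [-0.1  0.  -0.7] Ftool [ 0.  -0.   0.7] M [ 0.04 -0.12 -0.02]
target [0.5748 0.0974 0.0875] tool [ 0.002  -0.002   0.0004] level/turn [ 0.0019 -0.0001  0.0012]
```

```bash
echo '{"motion": [[0, 0, 0, 0, 0, 0], [0, 0, 0, 0, 0, 0], [0, 0, 0, 0, 0, 0], [0, 0, 0, 0, 0, 0]]}' | python3 -m inch 0.06| egrep 'wrist|width'
echo '{"motion": [[0, 0, -0.16, 0, 0, 0], [0, 0, -0.48, 0, 0, 0], [0, 0, -0.8, 0, 0, 0], [0, 0, 0, 0, 0, 0]]}' | python3 -m inch | egrep 'pos|wrist|time'
python3 - <<'E'
from h import *
C=get_calibration("wrist"); im=snap("wrist","w10"); g=cv2.cvtColor(im,cv2.COLOR_RGB2GRAY); u=np.array([np.cos(2.48),np.sin(2.48),0]); v=np.array([-u[1],u[0],0]); o=np.array([.5425,.137,.101])
P=lambda x,y,z=0:proj("wrist",o+u*x+v*y+[0,0,z],C)
e=P(-.049,.010,.0075); t=P(.0455,0); print("exp eye",e.round(),"tip",t.round(),"pin",P(0,0,.015).round())
for c in ("clip","clip_eye","clip_tip","washer"): print(c,[(r["centre"],round(r["conf"],2)) for r in recognise("wrist",c)])
x0=int(min(e[0],t[0]))-40
for row in range(max(0,int(t[1])-25),int(e[1])+50,6): print(row,''.join('%4d'%x for x in g[row,x0:x0+120:3]))
E
```

```text
wrist_force: [0.4, -0.2, 0.3]
grip_width: 0.0546
time: 34.35
ee_pos: [0.5797, 0.0986, 0.1825]
wrist_force: [0.9, -0.8, 0.4]
exp eye [316. 245.] tip [331. 108.] pin [332. 176.]
clip [([315.3, 203.3], 0.56)]
clip_eye [([316.3, 204.1], 0.86), ([339.7, 164.9], 0.31)]
clip_tip [([316.8, 205.6], 0.98), ([533.8, 131.6], 0.64)]
washer [([342.1, 163.9], 0.69), ([176.2, 282.0], 0.54)]
82   95  94  96  94  96  96  97  99  94  98  95  98  98  94 100  97  98 101  98  98 100  98 101 100 100 100 107 161 178 177 176 175 175 175 177 173 176 174 174 174
88   93  92  95  94  96  95  97  95  94  96  98  94  98  96  96  98  99 100  97 100  98  97  99 100 133 175 176 175 177 178 177 175 176 178 176 175 176 176 176 176
94   96  95  94  96  97  96  96  94  96  94  99  98  96  96  97  98  98  96  98  97 100  98 100 108 172 176 177 177 174 176 174 175 178 177 178 178 176 178 177 177
100   92  93  96  96  94  95  94  96  97  95  96  97  98  96  98  98  99  99 102 100  98 100 100 164 177 175 176 177 174 176 176 178 178 178 178 179 172 172 177 174
106   96  94  95  95  94  95  95  95  97  97  96  97  96  97  95 
[... 4514 characters left out ...]
 177 176 175 175 175 176 175 175 172 173
274  178 180 179 178 180 178 181 182 180 181 182 180 182 181 181 179 178 179 176 177 178 179 177 177 178 176 176 176 176 176 176 173 175 174 173 172 174 174 174 175
280  177 179 179 180 180 178 180 178 181 180 179 179 182 180 180 179 178 178 177 177 178 176 176 177 176 177 176 174 174 173 174 176 173 174 174 171 175 172 172 165
286  179 177 180 181 179 180 180 179 178 179 180 179 178 178 178 180 177 177 177 177 177 178 176 176 176 176 175 171 174 175 174 173 170 173 175 166  73  66  63  64
292  179 179 180 178 177 179 178 179 178 177 179 179 177 179 179 175 177 177 174 176 176 176 174 176 173 173 175 172 175 170 173 172 171 171 171 164  68  66  67  64
```

The cotter shows where "home" predicts, with the eye at row 243.5 (expected 245) and the tip at about row 110 (expected 108). The gripper is clear, so I'm handing in.

```bash
python3 -c "
from rig import *
print(finish_job())"
```

```text
the job is handed in; nothing more can be done
None
```

I put the washer flat on the boss and pushed the cotter through the pin until its bow snapped home. Cotter pushing force peaked at about 11 N at the wrist, and the job was handed in at about 34 s with the gripper clear.

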